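Find the rattling choke can and set it in the hold-down fork

ROBOT

A 6-joint arm with a two-finger parallel gripper is mounted at the origin on a cart in front of the work surface, level with it; the furniture and walls round the work are solid. World frame = base frame: x ahead of the robot, y to its left, z up, the work surface at z = 0. Lengths are in m, angles in degrees, forces in N, time in s.
With the tool pointing down it reaches from about 0.3 to 0.75 m from the base axis. Payload 8.5 kg.
Tool frame: the origin (TCP) lies at the very end of the fingers, on their centre line; the grasp point (between the pads) lies 19 mm behind it; z points along the fingers, y is the line along which they close (so a half turn about z gives the same grasp; the last joint's range is limited). The gripper opens to 85 mm and grips with 20 to 120 N. Pads are 22 mm wide; open, the fingers measure 114 mm over their backs; the gripper's body (76 mm by 85 mm) begins 54 mm behind the grasp point. The pads swing forward as they close: fully open they stand 13 mm farther back than shut.
Start: joints at [52.294, 21.807, 74.336, -0, 83.858, -12.336], TCP at [0.236, 0.497, 0.231] pointing down, gripper open.
Joint ranges: [-178.18, 178.18], [-50.72, 133.34], [12.68, 142.11], [-81.47, 261.47], [9.98, 163.14], [-165.26, 165.26]. Speed limits (degrees/s): [136.94, 136.94, 180, 180, 180, 180].

INTERFACE

Orientations are given as a 3x3 rotation matrix whose columns are the frame's x, y, z axes.
In Python, from rig import env gives the robot as it stands.
- The arm moves only by the tool move_arm, never from a script. Its argument "plan" is a list of rows, each a list of 7 numbers: the turn, a rotation vector about the tool's x, y, z in degrees, then the shift along the tool's x, y, z in cm, then the gripper command: -1 is shut, 1 is fully open, values between are in proportion. In form: [[ax, ay, az, tx, ty, tz, jaw], ...]. A call has 1 to 5 rows; each row is the pose to reach, as a shift and turn from the pose commanded when the call began, along the tool's axes at that moment; what a row does not reach only later rows make up. A row lasts 1/10 s, in which the tool goes at most 50 mm and 8.59 degrees, less where a joint would pass 70% of its speed; a pose out of reach is approached as far as the arm can. A call with a gripper value outside its range is refused whole. The fingers move at their own pace and stop on an object; "squeeze" is the grip in N (left out, the last holds). Time passes only in rows, so rows that repeat a pose let the fingers close. It gives the time, the measured TCP pose, the force, the opening and the grip force at its end, in the units of the state.
- env.observe(): the state, without advancing time (a new reading comes with each control period).
- env.get_image(name): name is "side" or "top" or "wrist"; returns a dict with "color" (480x640x3 uint8, red, green, blue), "fov_y" (degrees; the focal length in pixels is half the picture's height over the tangent of half this angle, whatever the lens; pixels are square), "cx", "cy" (the principal point, pixels), "R" (3x3) and "t" (3): a world point X has camera coordinates R X + t. Camera axes: x right, y down, z forward; pixel columns grow to the right and rows downward; lengths in m; the calibration is good to about 2 mm. A picture is of the moment at which its call begins. There is no depth.
- env.close_job(): hands the job in; it is judged then, once.
Trained networks look in a picture, given as the dict that the camera call returned (one of the last four; its "shot" number tells which), for a name from the list of things; names that differ only in an ending like _2 or _b are one class to them, and where a whole thing is asked for, a point or a joint stands for the part that bears it (a point fixed in the world has none). Each returns a list of dicts, best first, with "conf" (0 to 1); they miss things now and then, are a little off and sometimes report something else, mostly with a low value. They report only what shows in the picture. A call takes as long as a camera call. They do not tell look-alikes from the thing itself.
- env.outline_of(target, picture): "mask" (480x640 bool, what is visible of it) and "bbox" ([centre column, centre row, width, height] in pixels, round what is visible of it).
- env.tip_of(target, picture): "pixel" ([column, row] in pixels: a listed point, or the origin of a listed thing).
The state is a dict: "time_s": time; "q": joint angles; "qvel": joint speeds; "joint_efforts": joint torques, N m; "position": TCP position; "tool_rot": TCP orientation; "ft_force": force on the tool from outside, world axes, zero at the start; "wrist_torque": the same for the moment, N m; "grip_width": finger opening in m; "gripper_force": force on a finger pad.
Only numpy, scipy, OpenCV 4.12 (cv2) and the standard library are available. Lean on these libraries where they do the work, as an engineer would, in place of code of your own. Each camera call takes 0.05 s, during which the arm holds its last target. There are 200 camera calls.

TASK

One of the three choke cans lying in the tray has a loose core that knocks from end to end inside it; the other two are sound. Pick the cans up and shake them along their length, one after another, until you feel which it is, then stand that can upright, cap up, in the hold-down fork with its foot flange slid fully home under the slotted plate, ready for its cap to be unscrewed. Leave the sound cans lying in the tray, and the mug, pliers and screwdriver where they are.

Things in the scene. Friction and masses are not known exactly. Their poses are not given: they have to be found in the camera images.
- choke_1_center (a point): Closed choke can, 96 mm long: square foot flange 50 x 50 x 6 mm, aluminium barrel 38 mm in diameter and 68 mm long, ribbed black cap 50 mm in diameter and 22 mm long. Lies with its axis level, cap to the robot's left. Point: on the axis, 40 mm from the foot's underside (near the balance point); z runs from foot to cap (middle of the cap at z = +45 mm), x and y are square to the flange.
- choke_2_center (a point): Choke can just like choke_1 (same sizes, point and axes); any of the three may be the loose one. A can weighs 0.41 to 0.47 kg, 0.24 kg of it the iron core: tight in the sound cans; in the loose one it slides 24 mm along the axis between two stops, knocks when the can is jerked along its axis or tipped by more than about 7 degrees, and stays at the end where it came to rest.
- choke_3_center (a point): Choke can just like choke_1 (same sizes, point and axes); any of the three may be the loose one. From outside all look alike, and their weights differ by chance only. The knock, or the shift of weight from one end to the other, is felt at the wrist as a force or moment (some 0.055 N m between the ends).
- tray: Grey open plastic tray, 128 x 280 mm outside and 50 mm high, walls 4 mm, floor 4 mm thick, fixed on the bench; the cans lie side by side in it, about 80 mm apart along its y. Origin: centre of its underside; x along its short side, the way the caps point; z up. Lying on its floor, a can's axis is 29 mm above the bench.
- fork_seat (a point): Seat of the hold-down fork, a steel fixture bolted to the bench, 80 mm deep, 124 mm wide, 22 mm high. Point: on the top of its base plate, 6 mm above the bench, where the axis of a can that is fully home stands, its barrel within 2 mm of the round end of the slot. x points into the slot, away from the robot; z up.
- fork_mouth (a point): Middle of the front edge of the fork's base plate, 30 mm before the seat; same axes. Above the 6 mm base is an open-fronted channel for the flange, 10 mm high and 68 mm wide, and over it the slotted plate, 6 mm thick, beginning about 10 mm behind this edge. Its U-slot is 42 mm wide with a flared mouth, open to -x. Bolt heads 5 mm high stand on the plate 49 mm to either side.
- mug: White spotted mug, 92 mm in diameter at the body, 93 mm high. Origin: centre of its underside. It stands clear of the work and is to be left where it is.
- needle_pliers: Blue-handled needle-nose pliers, 160 x 61 x 13 mm, lying left of the tray. Origin: centre of its underside. It stands clear of the work and is to be left where it is.
- screwdriver_yellow: Screwdriver with a yellow handle, 184 mm long, 29 mm thick, lying beyond the work. Origin: centre of its underside. It stands clear of the work and is to be left where it is.
There are look-alikes about, which are no part of the job. There is more than one size of the part that bears fork_seat; the job needs the larger.

How it is judged (in metres and radians):
On the way:
1. the can with the loose core is lifted and shaken along its length, so that the core runs to the cap end (((height (world z) of choke_1_center above 0.045 m and distance between core_short_c0 and choke_1_center below 0.04 m and z of core_short_c0 in the frame of choke_1_center above 0.0148 m) or (height (world z) of choke_2_center above 0.045 m and distance between core_short_c0 and choke_2_center below 0.04 m and z of core_short_c0 in the frame of choke_2_center above 0.0148 m) or (height (world z) of choke_3_center above 0.045 m and distance between core_short_c0 and choke_3_center below 0.04 m and z of core_short_c0 in the frame of choke_3_center above 0.0148 m))), for 0.02 s.
At the end, for the whole second after the job is handed in: The can with the loose core stands upright (within 3 degrees, cap up) on the fork's base with its flange under the slotted plate, its axis within 6 mm of the seat; the two sound cans lie flat in the tray (((distance between core_short_c0 and choke_1_center below 0.04 m and horizontal distance between choke_1_center and fork_seat below 0.006 m and z of choke_1_center in the frame of fork_seat between 0.036 and 0.043 m and angle between choke_1_center's own z axis and vertical below 0.06 rad and x of choke_2_center in the frame of tray between -0.06 and 0.06 m and y of choke_2_center in the frame of tray between -0.143 and 0.143 m and height (world z) of each of choke_2_center, choke_3_center below 0.04 m and angle between choke_2_center's own z axis and vertical between 1.3 and 1.84 rad and x of choke_3_center in the frame of tray between -0.06 and 0.06 m and y of choke_3_center in the frame of tray between -0.143 and 0.143 m and angle between choke_3_center's own z axis and vertical between 1.3 and 1.84 rad) or (distance between core_short_c0 and choke_2_center below 0.04 m and horizontal distance between choke_2_center and fork_seat below 0.006 m and z of choke_2_center in the frame of fork_seat between 0.036 and 0.043 m and angle between choke_2_center's own z axis and vertical below 0.06 rad and x of choke_1_center in the frame of tray between -0.06 and 0.06 m and y of choke_1_center in the frame of tray between -0.143 and 0.143 m and height (world z) of each of choke_1_center, choke_3_center below 0.04 m and angle between choke_1_center's own z axis and vertical between 1.3 and 1.84 rad and x of choke_3_center in the frame of tray between -0.06 and 0.06 m and y of choke_3_center in the frame of tray between -0.143 and 0.143 m and angle between choke_3_center's own z axis and vertical between 1.3 and 1.84 rad) or (distance between core_short_c0 and choke_3_center below 0.04 m and horizontal distance between choke_3_center and fork_seat below 0.006 m and z of choke_3_center in the frame of fork_seat between 0.036 and 0.043 m and angle between choke_3_center's own z axis and vertical below 0.06 rad and x of choke_1_center in the frame of tray between -0.06 and 0.06 m and y of choke_1_center in the frame of tray between -0.143 and 0.143 m and height (world z) of each of choke_1_center, choke_2_center below 0.04 m and angle between choke_1_center's own z axis and vertical between 1.3 and 1.84 rad and x of choke_2_center in the frame of tray between -0.06 and 0.06 m and y of choke_2_center in the frame of tray between -0.143 and 0.143 m and angle between choke_2_center's own z axis and vertical between 1.3 and 1.84 rad))); the robot touches nothing.
It fails at once if the mug, the pliers or the yellow screwdriver is moved more than 3 cm (distance of any of mug, needle_pliers, screwdriver_yellow from where it was at the start of the episode above 0.03 m).
It also fails if it takes over 72 s, if anything falls off the work surface, if the arm or the gripper's body presses on something with over 40 N, if the wrist force passes 120 N, or if a joint passes its speed limit or range.

## Working session

There is one attempt and no reset: what is moved stays moved. The work goes in short steps, Python scripts to look and compute and a tool call to move; the robot and the scene stay as the last step left them, time stands still between calls to the robot, and variables do not carry over. Pictures are saved under pics/ and viewed, at most 10 in all, crops included, and the job is handed in when it is done.

Besides the shell and the picture viewer there is one more tool, called in YAML: its name, and indented under it one key for each argument. move_arm: Moves the arm, as the interface text tells. Its arguments: {"type":"object","properties":{"plan":{"type":"array"},"squeeze":{"type":"number"}},"required":["plan"]}

```bash
ls; mkdir -p pics; cat > h.py <<'E'
import numpy as np, cv2
from rig import env
def ray(p,px):
    f=240/np.tan(np.radians(p["fov_y"])/2)
    d=np.array([(px[0]-p["cx"])/f,(px[1]-p["cy"])/f,1.]);R=np.array(p["R"]);t=np.array(p["t"])
    return -R.T@t, R.T@d
def at_z(p,px,z):
    c,d=ray(p,px); return c+d*(z-c[2])/d[2]
def proj(p,X):
    f=240/np.tan(np.radians(p["fov_y"])/2)
    c=np.array(p["R"])@np.array(X)+np.array(p["t"]); return [p["cx"]+f*c[0]/c[2],p["cy"]+f*c[1]/c[2]]
def save(p,n): cv2.imwrite(f"pics/{n}.png",cv2.cvtColor(np.asarray(p["color"]),cv2.COLOR_RGB2BGR))
E
python3 - <<'E'
from h import *
np.set_printoptions(precision=4,suppress=True)
s=env.observe(); print({k:np.round(v,4).tolist() for k,v in s.items()})
ims=[]
for n in ["top","side"]:
    p=env.get_image(n); ims.append(np.asarray(p["color"])); save(p,n+"0")
    print(n,p["fov_y"],(-np.array(p["R"]).T@np.array(p["t"])).round(3))
    for t,z in [("choke_1_center",.029),("tray",0),("fork_seat",.006),("fork_mouth",.006),("mug",0),("needle_pliers",0),("screwdriver_yellow",0)]:
        for r in env.tip_of(t,p)[:4]: print(t,round(r["conf"],2),np.round(r["pixel"],1),at_z(p,r["pixel"],z)[:2])
E
```

```text
pics
{'time_s': 0.0, 'q': [52.2949, 21.8404, 74.3861, -0.0015, 83.8583, -12.3366], 'qvel': [0.0852, -0.0859, -0.0483, 0.0364, 0.0521, 0.091], 'joint_efforts': [0.001, -44.8439, -23.1288, -0.0001, 0.0045, -0.0], 'position': [0.2355, 0.4967, 0.2307], 'tool_rot': [[-0.9036, 0.4284, -0.0009], [0.4284, 0.9036, -0.0012], [0.0003, -0.0015, -1.0]], 'ft_force': [0.0132, 0.7077, 0.443], 'wrist_torque': [-0.0235, 0.0105, 0.092], 'gripper_force': 0.0, 'grip_width': 0.0851}
top 46.720617223538056 [0.476 0.081 1.364]
tray 0.94 [226.7 269.6] [0.4753 0.2788]
fork_seat 0.78 [296.6 217.4] [0.6026 0.1076]
fork_seat 0.59 [398.2 255.3] [ 0.5091 -0.1409]
fork_mouth 0.76 [401.8 264.2] [ 0.4873 -0.1495]
fork_mouth 0.62 [293.7 226.2] [0.581  0.1148]
mug 0.7 [482.6 175. ] [ 0.7082 -0.3541]
needle_pliers 0.95 [155.3 240.3] [0.5474 0.4537]
screwdriver_yellow 0.74 [327.5 189.5] [0.6722 0.0314]
screwdriver_yellow 0.54 [400.4 263.6] [ 0.4889 -0.1471]
side 56.8884171178742 [ 0.12  -0.57   0.706]
choke_1_center 0.58 [211.5 237.8] [0.3807 0.2563]
choke_1_center 0.56 [356.7 325. ] [ 0.494 -0.157]
tray 0.56 [240.5 231.7] [0.4624 0.2703]
fork_seat 0.79 [321.6 245.3] [0.5939 0.0983]
fork_seat 0.71 [357.9 323.9] [ 0.5105 -0.1422]
fork_seat 0.32 [347.1 327.1] [ 0.4879 -0.1358]
fork_mouth 0.9 [317.  243.5] [0.5888 0.1104]
fork_mouth 0.86 [346.1 326.9] [ 0.4866 -0.1342]
mug 0.56 [505.4 345.7] [ 0.7088 -0.3469]
needle_pliers 0.7 [236.4 191.1] [0.5409 0.4445]
```

View pics/top0.png

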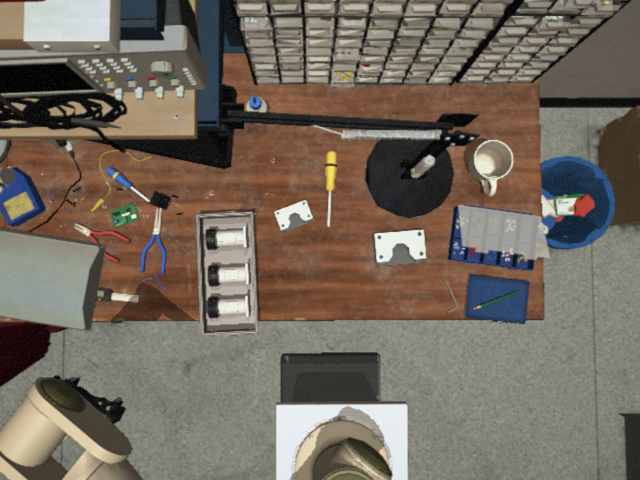

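View pics/side0.png

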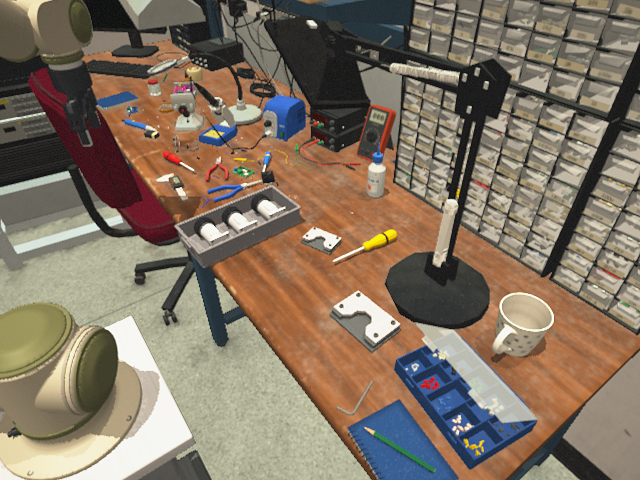

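The top view shows the tray at (227,271) with three cans at rows 237, 274 and 307, caps to the left. The larger fork is at (400,247) with its slot open towards the robot. The smaller look-alike fork is at (294,215). Next I'll move above the tray for a close look with the wrist camera.

```bash
cat >> h.py <<'E'
from scipy.spatial.transform import Rotation as Ro, Slerp
def down(yaw,tilt=0.):
    """tool y at world yaw (deg) when pointing down; then turned by tilt deg about tool y axis (world)"""
    y=np.array([np.cos(np.radians(yaw)),np.sin(np.radians(yaw)),0]);z=np.array([0,0,-1.])
    R=np.c_[np.cross(y,z),y,z]
    return Ro.from_rotvec(np.radians(tilt)*y).as_matrix()@R
def plan(p1,R1,n,jaw,p0=None,R0=None,chunk=5):
    s=env.observe()
    p0=np.array(s["position"]) if p0 is None else np.array(p0); R0=np.array(s["tool_rot"]) if R0 is None else np.array(R0)
    U=lambda M:Ro.from_matrix(M)
    w=(U(R0).inv()*U(R1)).as_rotvec(); P=[p0];O=[U(R0)]
    for i in range(1,n+1):
        P.append(p0+(np.array(p1)-p0)*i/n); O.append(U(R0)*Ro.from_rotvec(w*i/n))
    for k in range(0,n,chunk):
        rows=[]
        for i in range(k+1,min(k+chunk,n)+1):
            rv=np.degrees((O[k].inv()*O[i]).as_rotvec()); sh=O[k].inv().apply(P[i]-P[k])*100
            rows.append([round(float(v),1) for v in rv]+[round(float(v),2) for v in sh]+[jaw])
        print(rows)
E
python3 - <<'E'
from h import *
plan([0.42,0.28,0.30],down(0),9,1)
E
```

```text
[[0.0, -0.0, 7.2, -2.88, -1.3, -0.76, 1], [0.0, -0.0, 14.4, -5.77, -2.6, -1.53, 1], [0.0, -0.0, 21.5, -8.65, -3.9, -2.29, 1], [0.0, -0.0, 28.7, -11.53, -5.2, -3.05, 1], [0.0, -0.0, 35.9, -14.42, -6.5, -3.81, 1]]
[[0.0, -0.0, 7.2, -3.1, 0.64, -0.76, 1], [0.0, -0.0, 14.4, -6.2, 1.28, -1.53, 1], [0.0, -0.0, 21.5, -9.3, 1.91, -2.29, 1], [0.0, -0.0, 28.7, -12.39, 2.55, -3.05, 1]]
```

move_arm:
  plan:
    - [0,0,7.2,-2.9,-1.3,-0.8,1]
    - [0,0,14.4,-5.8,-2.6,-1.5,1]
    - [0,0,21.5,-8.7,-3.9,-2.3,1]
    - [0,0,28.7,-11.5,-5.2,-3.0,1]
    - [0,0,35.9,-14.4,-6.5,-3.8,1]

```text
time_s: 1.3
position: [0.3385, 0.3755, 0.2696]
tool_rot: [[-0.476, 0.879, -0.0], [0.879, 0.476, 0.0], [0.0, 0.0, -1.0]]
ft_force: [-0.5, -0.3, 0.8]
grip_width: 0.0855
gripper_force: 0.0
```

move_arm:
  plan:
    - [0,0,7.2,-3.1,0.6,-0.8,1]
    - [0,0,14.4,-6.2,1.3,-1.5,1]
    - [0,0,21.5,-9.3,1.9,-2.3,1]
    - [0,0,28.7,-12.4,2.6,-3.0,1]
    - [0,0,28.7,-12.4,2.6,-3.0,1]

```text
time_s: 1.8
position: [0.4225, 0.2782, 0.2999]
tool_rot: [[0.006, 1.0, 0.002], [1.0, -0.006, -0.0], [-0.0, 0.002, -1.0]]
ft_force: [-0.2, 0.1, -0.1]
grip_width: 0.085
gripper_force: 0.0
```

```bash
python3 - <<'E'
from h import *
np.set_printoptions(precision=4,suppress=True)
s=env.observe(); print(np.round(s["time_s"],2),np.round(s["q"],3),np.round(s["position"],4)); print(np.round(s["tool_rot"],3))
print(np.round(s["wrist_torque"],3),np.round(s["ft_force"],2))
p=env.get_image("wrist"); save(p,"w1"); print(p["fov_y"],-np.array(p["R"]).T@np.array(p["t"]),np.array(p["R"]))
for t,z in [("choke_1_center",.029),("tray",0)]:
    for r in env.tip_of(t,p)[:5]: print(t,round(r["conf"],2),np.round(r["pixel"],1),at_z(p,r["pixel"],z)[:2])
for r in env.outline_of("choke_1_center",p)[:5]: print(round(r["conf"],2),np.round(r["bbox"]),cv2.minAreaRect(np.argwhere(r["mask"])[:,::-1].astype(np.float32)))
E
```

```text
1.8 [19.954 14.862 73.318 -0.039 91.727 20.296] [0.4225 0.2782 0.2999]
[[ 0.006  1.     0.002]
 [ 1.    -0.006 -0.   ]
 [-0.     0.002 -1.   ]]
[ 0.057 -0.01  -0.023] [-0.23  0.15 -0.14]
60.910173720975514 [0.4229 0.35   0.4422] [[ 1.     -0.0062  0.0016]
 [-0.0063 -0.9583  0.2856]
 [-0.0003 -0.2856 -0.9583]]
choke_1_center 0.9 [290.4 214.4] [0.3898 0.2619]
0.67 [287. 209.  53. 100.] ((288.06640625, 209.45594787597656), (100.86803436279297, 49.630741119384766), 86.71076202392578)
0.3 [450. 203.  60. 100.] ((447.0914001464844, 202.7045440673828), (101.12828063964844, 57.834163665771484), 88.75463104248047)
```

View pics/w1.png

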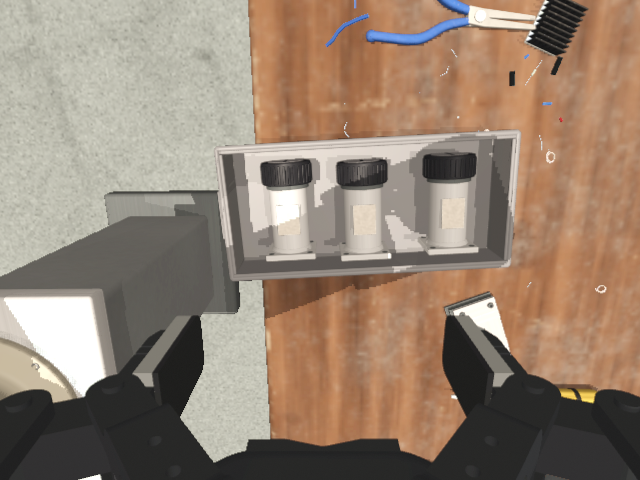

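```bash
python3 - <<'E'
import cv2
i=cv2.imread("pics/w1.png")[135:285,215:525]; i=cv2.resize(i,None,fx=2.5,fy=2.5,interpolation=cv2.INTER_CUBIC)
for k in range(0,310,20): cv2.putText(i,str(215+k),(int(k*2.5),10),0,.35,(0,0,255),1); cv2.line(i,(int(k*2.5),12),(int(k*2.5),375),(0,0,255),1)
for k in range(5,150,10): cv2.putText(i,str(135+k),(0,int(k*2.5)),0,.3,(255,0,0),1); cv2.line(i,(0,int(k*2.5)),(775,int(k*2.5)),(255,120,0),1)
cv2.imwrite("pics/w1c.png",i)
E
```

```text
(no output)
```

View pics/w1c.png

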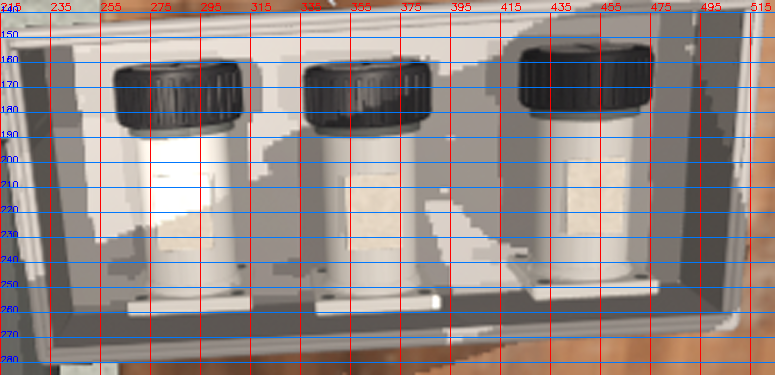

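```bash
python3 - <<'E'
from h import *
np.set_printoptions(precision=4,suppress=True)
p=env.get_image("wrist")
# (cap mid px, flange strip lower edge mid px, cap far edge row..)
for n,cap,fl,fr in [("A",(286.2,173),(291,260.5),(291,255)),("B",(362,173),(366.6,260),(366.6,254)),("C",(449.6,168),(453.2,254.5),(453.2,249))]:
    c=at_z(p,cap,.031); f=at_z(p,fl,.054); f2=at_z(p,fr,.054)
    print(n,c[:2],f[:2],f2[:2],"yaw",np.degrees(np.arctan2(*(c-f)[1::-1])))
for r in [(230,278),(514,132),(222,150),(508,266)]: print(at_z(p,r,.05)[:2])
q=env.get_image("top"); 
for o in env.outline_of("choke_1_center",q)[:4]: print(o["conf"],o["bbox"])
E
```

```text
A [0.3832 0.3068] [0.3881 0.2227] [0.3882 0.2285] yaw 93.30540424623821
B [0.4587 0.307 ] [0.4637 0.2235] [0.4635 0.2298] yaw 93.42719378934868
C [0.5454 0.3122] [0.5497 0.2295] [0.5492 0.2352] yaw 92.97605487164272
[0.3249 0.2023]
[0.596 0.347]
[0.3254 0.3301]
[0.6078 0.2161]
0.69 [234.8, 304.6, 30.5, 18.9]
```

```bash
cat >> h.py <<'E'
CAN={"A":(.3857,.2627),"B":(.4612,.2635),"C":(.5474,.2695)}; YAW=3.2; TILT=-25
def gpose(c,h,tilt=TILT,g=.004,back=0.):
    R=down(YAW,tilt); ax=np.array([-np.sin(np.radians(YAW)),np.cos(np.radians(YAW)),0])
    P=np.array([*CAN[c],h])+g*ax+R[:,2]*(.019-back)
    return P,R
E
python3 - <<'E'
from h import *
P,R=gpose("A",.031,back=.1); plan(P,R,8,.4)
P2,R2=gpose("A",.031); print(P,P2); plan(P2,R2,4,.4,P,R)
E
```

```text
[[-0.1, -3.1, -0.4, 0.25, -0.45, 2.44, 0.4], [-0.2, -6.2, -0.8, 0.5, -0.9, 4.87, 0.4], [-0.3, -9.4, -1.1, 0.75, -1.35, 7.31, 0.4], [-0.3, -12.5, -1.5, 1.0, -1.8, 9.74, 0.4], [-0.4, -15.6, -1.9, 1.25, -2.25, 12.18, 0.4]]
[[-0.1, -3.1, -0.4, 0.91, -0.45, 2.27, 0.4], [-0.2, -6.2, -0.8, 1.82, -0.9, 4.55, 0.4], [-0.3, -9.4, -1.1, 2.73, -1.35, 6.82, 0.4]]
[0.38356583 0.30087247 0.10441093] [0.38592495 0.25867654 0.01378015]
[[0.0, 0.0, 0.0, -0.0, 0.0, 2.5, 0.4], [0.0, 0.0, 0.0, 0.0, 0.0, 5.0, 0.4], [0.0, 0.0, 0.0, 0.0, 0.0, 7.5, 0.4], [0.0, 0.0, 0.0, 0.0, 0.0, 10.0, 0.4]]
```

move_arm:
  plan:
    - [0,-3.1,-0.4,0.25,-0.45,2.4,0.4]
    - [-0.2,-6.2,-0.8,0.5,-0.9,4.9,0.4]
    - [-0.3,-9.4,-1.1,0.75,-1.35,7.3,0.4]
    - [-0.3,-12.5,-1.5,1.0,-1.8,9.7,0.4]
    - [-0.4,-15.6,-1.9,1.25,-2.25,12.2,0.4]

```text
time_s: 2.65
position: [0.3972, 0.2934, 0.1766]
tool_rot: [[-0.034, 0.999, 0.013], [0.962, 0.036, -0.27], [-0.271, 0.003, -0.963]]
ft_force: [1.3, 0.7, -0.2]
grip_width: 0.0598
gripper_force: 0.0
```

move_arm:
  plan:
    - [-0.1,-3.1,-0.4,0.9,-0.45,2.3,0.4]
    - [-0.2,-6.2,-0.8,1.8,-0.9,4.5,0.4]
    - [-0.3,-9.4,-1.1,2.7,-1.35,6.8,0.4]
    - [-0.3,-9.4,-1.1,2.7,-1.35,6.8,0.4]
    - [-0.3,-9.4,-1.1,2.7,-1.35,6.8,0.4]

```text
time_s: 3.15
position: [0.3842, 0.3005, 0.1049]
tool_rot: [[-0.05, 0.998, 0.024], [0.905, 0.055, -0.421], [-0.422, 0.0, -0.907]]
ft_force: [0.0, -0.3, 0.9]
grip_width: 0.0599
gripper_force: 0.0
```

```bash
python3 - <<'E'
from h import *
np.set_printoptions(precision=4,suppress=True)
s=env.observe(); print(s["time_s"],np.round(s["q"],3),s["grip_width"]); print(np.array(s["position"]),np.array(s["tool_rot"]))
P,R=gpose("A",.031); plan(P,R,4,.4)
p=env.get_image("wrist"); save(p,"w2")
for z in (.031,.05): print(proj(p,[.3857,.2627,z]))
E
```

```text
3.15 [ 35.067  31.237  85.744 -21.512  77.701  39.271] 0.05990905801747095
[0.3842 0.3005 0.1049] [[-0.0499  0.9985  0.0237]
 [ 0.9053  0.0553 -0.4211]
 [-0.4218  0.0004 -0.9067]]
[[0.0, -0.0, -0.0, 0.01, -0.02, 2.51, 0.4], [0.0, -0.0, -0.0, 0.02, -0.03, 5.01, 0.4], [0.0, -0.0, -0.0, 0.04, -0.05, 7.52, 0.4], [0.0, -0.1, -0.0, 0.05, -0.06, 10.03, 0.4]]
[np.float64(321.3307823379146), np.float64(259.9805829083801)]
[np.float64(321.24937079302305), np.float64(283.8928550942392)]
```

View pics/w2.png

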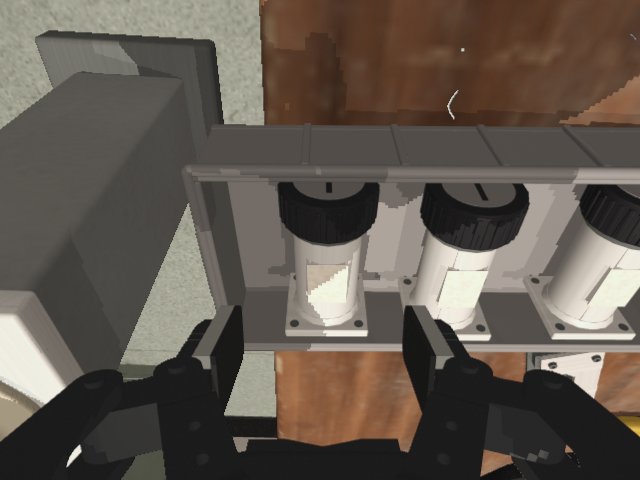

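```bash
python3 - <<'E'
from h import *
p=env.get_image("wrist")
for c in "ABC":
    P,R=gpose(c,.029,g=0); ax=np.array([-np.sin(np.radians(YAW)),np.cos(np.radians(YAW)),0]); C=np.array([*CAN[c],.029])
    print(c,[np.round(proj(p,C+a*ax+np.array([0,0,h]))).tolist() for a,h in [(-.04,.025),(-.034,.025),(-.034,-.025),(.034,.0),(.056,0)]])
E
```

```text
A [[321.0, 333.0], [321.0, 327.0], [321.0, 268.0], [320.0, 210.0], [320.0, 174.0]]
B [[444.0, 336.0], [446.0, 330.0], [430.0, 272.0], [461.0, 215.0], [471.0, 179.0]]
C [[587.0, 335.0], [591.0, 329.0], [555.0, 270.0], [623.0, 212.0], [644.0, 177.0]]
```

move_arm:
  plan:
    - [0,0,0,0,0.2,2.5,0.4]
    - [0,0,0,0,0.4,5,0.4]
    - [0,0,0,0,0.4,7.5,0.4]
    - [0,0,0,0,0.4,9.3,0.4]
    - [0,0,0,0,0.4,10,0.4]

```text
time_s: 3.75
position: [0.391, 0.2572, 0.014]
tool_rot: [[-0.047, 0.999, 0.023], [0.905, 0.052, -0.422], [-0.422, 0.001, -0.907]]
ft_force: [-0.4, 0.4, 0.3]
grip_width: 0.06
gripper_force: 0.0
```

move_arm:
  plan:
    - [0,0,0,0,0,0,-0.3]
    - [0,0,0,0,0,0,-0.6]
    - [0,0,0,0,0,0,-1]
    - [0,0,0,0,0,0,-1]
    - [0,0,0,0,0,0,-1]
  squeeze: 70

```text
time_s: 4.25
position: [0.3912, 0.2584, 0.0152]
tool_rot: [[-0.048, 0.999, 0.026], [0.905, 0.054, -0.422], [-0.422, 0.003, -0.906]]
ft_force: [-0.1, -1.8, 7.1]
grip_width: 0.0369
gripper_force: 71.3
```

move_arm:
  plan:
    - [0,0,0,-0.6,0,-1.4,-1]
    - [0,0,0,-1.6,0,-3.4,-1]
    - [0,0,0,-2.6,0,-5.6,-1]
    - [0,0,0,-3.4,0,-7.2,-1]
    - [0,0,0,-3.4,0,-7.2,-1]

```text
time_s: 4.75
position: [0.3913, 0.2585, 0.0955]
tool_rot: [[-0.047, 0.999, 0.027], [0.906, 0.054, -0.419], [-0.42, 0.005, -0.907]]
ft_force: [-0.3, 0.2, -4.1]
grip_width: 0.0368
gripper_force: 71.2
```

move_arm:
  plan:
    - [0,-8,0,0,0,0,-1]
    - [0,-16,0,0,0,0,-1]
    - [0,-18,0,0,0,0,-1]
    - [0,-18,0,0,0,0,-1]
    - [0,-18,0,0,0,0,-1]

```text
time_s: 5.25
position: [0.3905, 0.2575, 0.0932]
tool_rot: [[-0.04, 0.999, 0.037], [0.732, 0.054, -0.679], [-0.68, -0.0, -0.733]]
ft_force: [-0.1, 0.6, -4.2]
grip_width: 0.0365
gripper_force: 71.2
```

move_arm:
  plan:
    - [0,6,0,0,0,0,-1]
    - [0,12,0,0,0,0,-1]
    - [0,18,0,0,0,0,-1]
    - [0,18,0,0,0,0,-1]
    - [0,18,0,0,0,0,-1]

```text
time_s: 5.75
position: [0.3907, 0.2569, 0.0942]
tool_rot: [[-0.047, 0.999, 0.024], [0.905, 0.052, -0.423], [-0.424, 0.002, -0.906]]
ft_force: [0.8, 0.4, -4.0]
grip_width: 0.0367
gripper_force: 71.1
```

```bash
cat > meas.py <<'E'
from h import *
np.set_printoptions(precision=4,suppress=True)
L=[]
for i in range(8):
    s=env.observe(); L.append(np.r_[s["ft_force"],s["wrist_torque"],s["joint_efforts"],s["grip_width"]]); p=env.get_image("top")
L=np.array(L); R=np.array(s["tool_rot"])
print(s["time_s"],"q",np.array(s["q"])); print("pos",np.array(s["position"]),"\n",R)
print("F",L[:,:3].mean(0),"T",L[:,3:6].mean(0),"sd",L[:,3:6].std(0)); print("je",L[:,6:12].mean(0),L[:,6:12].std(0),L[-1,12])
E
python3 meas.py
```

```text
6.1 q [ 30.8789  30.1311  90.6802 -23.0865  72.8541  37.302 ]
pos [0.3904 0.2579 0.0932] 
 [[-0.0495  0.9985  0.0232]
 [ 0.9046  0.0547 -0.4227]
 [-0.4233  0.     -0.906 ]]
F [-0.0994  0.1536 -4.2206] T [0.4865 0.0285 0.021 ] sd [0.0244 0.0375 0.0324]
je [ -0.3537 -48.3384 -17.3505  -1.2645   1.0017  -0.0064] [0.28   0.3898 0.0296 0.0259 0.03   0.0269] 0.03621712467983845
```

move_arm:
  plan:
    - [0,8,0,0,0,0,-1]
    - [0,16,0,0,0,0,-1]
    - [0,18,0,0,0,0,-1]
    - [0,18,0,0,0,0,-1]
    - [0,18,0,0,0,0,-1]

```text
time_s: 6.65
position: [0.3905, 0.2576, 0.0935]
tool_rot: [[-0.054, 0.999, 0.007], [0.991, 0.054, -0.123], [-0.123, 0.0, -0.992]]
ft_force: [-0.2, -0.2, -4.8]
grip_width: 0.0367
gripper_force: 71.1
```

move_arm:
  plan:
    - [0,-6,0,0,0,0,-1]
    - [0,-12,0,0,0,0,-1]
    - [0,-18,0,0,0,0,-1]
    - [0,-18,0,0,0,0,-1]
    - [0,-18,0,0,0,0,-1]

```text
time_s: 7.15
position: [0.3902, 0.2584, 0.093]
tool_rot: [[-0.051, 0.998, 0.023], [0.905, 0.056, -0.421], [-0.421, -0.0, -0.907]]
ft_force: [0.6, 0.0, -4.4]
grip_width: 0.0365
gripper_force: 71.1
```

```bash
python3 meas.py; python3 -c "
from h import *
p=env.get_image('wrist'); save(p,'w3')"
```

```text
7.5 q [ 30.7782  30.0366  90.7072 -23.052   72.8218  37.2762]
pos [0.3907 0.2573 0.0938] 
 [[-0.0478  0.9986  0.0234]
 [ 0.9053  0.0532 -0.4215]
 [-0.4221  0.0011 -0.9065]]
F [-0.0048 -0.3017 -4.4621] T [ 0.4527  0.0282 -0.0169] sd [0.028  0.0334 0.0315]
je [  0.4206 -47.41   -17.4047  -1.2439   0.9905   0.009 ] [0.3319 0.2865 0.0701 0.0297 0.0245 0.0327] 0.036952309078266625
```

View pics/w3.png

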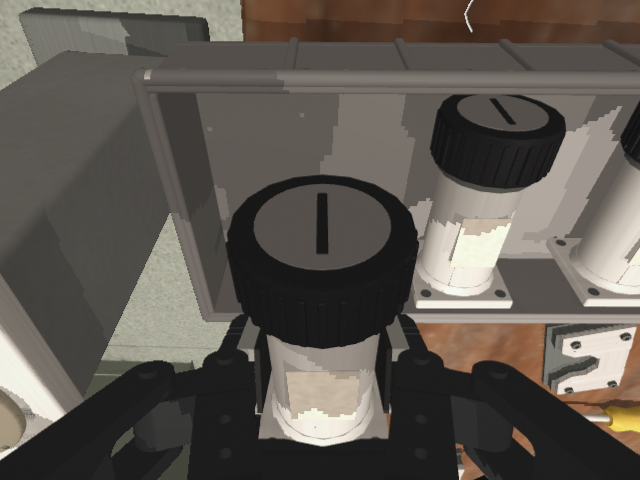

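move_arm:
  plan:
    - [0,0,0,0.7,0,1.5,-1]
    - [0,0,0,1.7,0,3.6,-1]
    - [0,0,0,2.6,0,5.6,-1]
    - [0,0,0,3.1,0,6.6,-1]
    - [0,0,0,3.3,0,7.05,-1]

```text
time_s: 8.1
position: [0.3904, 0.2576, 0.0151]
tool_rot: [[-0.049, 0.999, 0.022], [0.905, 0.054, -0.423], [-0.423, -0.001, -0.906]]
ft_force: [-8.1, 4.2, 34.3]
grip_width: 0.0365
gripper_force: 76.5
```

move_arm:
  plan:
    - [0,0,0,0,0,0,-1]
    - [0,0,0,0,0,0,0.4]
    - [0,0,0,0,0,0,0.4]
    - [0,0,0,0,0,0,0.4]
    - [0,0,0,0,0,0,0.4]

```text
time_s: 8.6
position: [0.3908, 0.2578, 0.0161]
tool_rot: [[-0.048, 0.999, 0.024], [0.905, 0.054, -0.422], [-0.422, 0.001, -0.906]]
ft_force: [0.5, 0.3, 0.3]
grip_width: 0.06
gripper_force: 0.0
```

move_arm:
  plan:
    - [0,0,0,0,0,-1,0.4]
    - [0,0,0,0,0,-4,0.4]
    - [0,0,0,0,0,-8,0.4]
    - [0,0,0,-0.1,4,-8,0.4]
    - [0,0,0,-0.3,7.5,-8,0.4]

```text
time_s: 9.1
position: [0.4649, 0.2941, 0.0917]
tool_rot: [[-0.049, 0.998, 0.027], [0.906, 0.056, -0.42], [-0.421, 0.004, -0.907]]
ft_force: [-0.0, -0.7, -0.5]
grip_width: 0.0598
gripper_force: 0.0
```

```bash
python3 - <<'E'
from h import *
np.set_printoptions(precision=4,suppress=True)
p=env.get_image('wrist'); save(p,'w4')
s=env.observe(); print(s["time_s"],np.array(s["q"]),np.array(s["position"]),s["grip_width"],np.array(s["tool_rot"]),s["ft_force"])
E
```

```text
9.15 [ 29.8876  36.7688  76.9936 -22.6912  78.663   33.8691] [0.4699 0.2933 0.0911] 0.0597213891274459 [[-0.0458  0.9985  0.0284]
 [ 0.906   0.0535 -0.4199]
 [-0.4208  0.0065 -0.9071]] [ 1.9096 -3.0479 -0.0719]
```

View pics/w4.png

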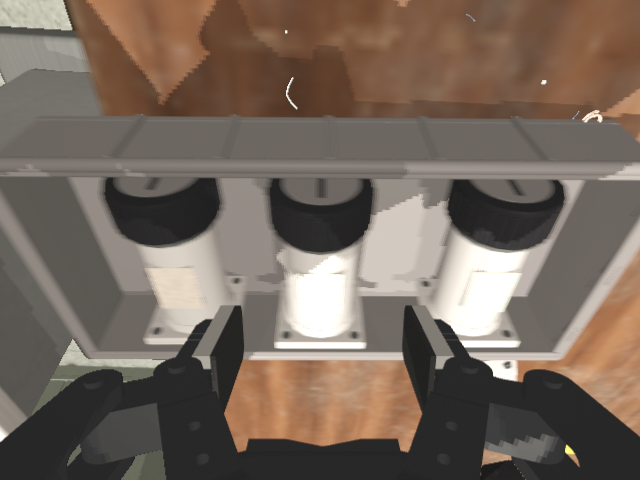

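move_arm:
  plan:
    - [0,0,0,0,0,2.5,0.4]
    - [0,0,0,0,0,5,0.4]
    - [0,0,0,0,0,7,0.4]
    - [0,0,0,0,0,8.1,0.4]
    - [0,0,0,0,0,8.1,0.4]

```text
time_s: 9.65
position: [0.4653, 0.2583, 0.0156]
tool_rot: [[-0.049, 0.999, 0.022], [0.905, 0.053, -0.423], [-0.423, -0.001, -0.906]]
ft_force: [-0.3, -0.2, 1.0]
grip_width: 0.0596
gripper_force: 0.0
```

move_arm:
  plan:
    - [0,0,0,0,0,0,-0.3]
    - [0,0,0,0,0,0,-0.6]
    - [0,0,0,0,0,0,-1]
    - [0,0,0,0,0,0,-1]
    - [0,0,0,0,0,0,-1]

```text
time_s: 10.15
position: [0.466, 0.2594, 0.0174]
tool_rot: [[-0.048, 0.999, 0.026], [0.905, 0.054, -0.421], [-0.422, 0.003, -0.907]]
ft_force: [-1.9, 1.0, 6.2]
grip_width: 0.0366
gripper_force: 71.0
```

move_arm:
  plan:
    - [0,0,0,-0.6,0,-1.4,-1]
    - [0,0,0,-1.6,0,-3.4,-1]
    - [0,0,0,-2.6,0,-5.6,-1]
    - [0,0,0,-3.4,0,-7.2,-1]
    - [0,0,0,-3.4,0,-7.2,-1]

```text
time_s: 10.65
position: [0.4664, 0.259, 0.0978]
tool_rot: [[-0.047, 0.999, 0.027], [0.906, 0.054, -0.42], [-0.421, 0.005, -0.907]]
ft_force: [0.2, 0.7, -5.3]
grip_width: 0.0363
gripper_force: 71.1
```

move_arm:
  plan:
    - [0,-8,0,0,0,0,-1]
    - [0,-16,0,0,0,0,-1]
    - [0,-18,0,0,0,0,-1]
    - [0,-18,0,0,0,0,-1]
    - [0,-18,0,0,0,0,-1]

```text
time_s: 11.15
position: [0.4656, 0.2581, 0.0954]
tool_rot: [[-0.039, 0.999, 0.037], [0.732, 0.054, -0.679], [-0.68, 0.0, -0.733]]
ft_force: [-0.2, 0.1, -5.2]
grip_width: 0.0363
gripper_force: 71.2
```

move_arm:
  plan:
    - [0,6,0,0,0,0,-1]
    - [0,12,0,0,0,0,-1]
    - [0,18,0,0,0,0,-1]
    - [0,18,0,0,0,0,-1]
    - [0,18,0,0,0,0,-1]

```text
time_s: 11.65
position: [0.4658, 0.2575, 0.0964]
tool_rot: [[-0.047, 0.999, 0.024], [0.905, 0.052, -0.423], [-0.424, 0.002, -0.906]]
ft_force: [1.1, 0.5, -5.0]
grip_width: 0.0365
gripper_force: 71.1
```

```bash
python3 meas.py
```

```text
12.0 q [ 27.1289  34.5063  81.0106 -23.4474  76.4121  31.9848]
pos [0.4654 0.2586 0.0953] 
 [[-0.0495  0.9985  0.0232]
 [ 0.9046  0.0547 -0.4227]
 [-0.4233  0.     -0.906 ]]
F [-0.0382  0.2518 -4.6956] T [ 0.5035  0.0237 -0.0043] sd [0.0347 0.0223 0.0391]
je [ -0.4197 -54.172  -19.244   -1.3896   0.8837  -0.0058] [0.3337 0.4176 0.0269 0.0259 0.0298 0.0241] 0.036514925347959554
```

move_arm:
  plan:
    - [0,8,0,0,0,0,-1]
    - [0,16,0,0,0,0,-1]
    - [0,18,0,0,0,0,-1]
    - [0,18,0,0,0,0,-1]
    - [0,18,0,0,0,0,-1]

```text
time_s: 12.55
position: [0.4656, 0.2582, 0.0956]
tool_rot: [[-0.054, 0.999, 0.007], [0.991, 0.054, -0.123], [-0.123, 0.0, -0.992]]
ft_force: [0.3, -0.5, -4.7]
grip_width: 0.0366
gripper_force: 71.0
```

move_arm:
  plan:
    - [0,-6,0,0,0,0,-1]
    - [0,-12,0,0,0,0,-1]
    - [0,-18,0,0,0,0,-1]
    - [0,-18,0,0,0,0,-1]
    - [0,-18,0,0,0,0,-1]

```text
time_s: 13.05
position: [0.4653, 0.2591, 0.0952]
tool_rot: [[-0.051, 0.998, 0.023], [0.905, 0.056, -0.421], [-0.421, -0.0, -0.907]]
ft_force: [-0.1, -0.5, -3.9]
grip_width: 0.0364
gripper_force: 71.1
```

```bash
python3 meas.py
```

```text
13.4 q [ 27.0291  34.4166  81.0359 -23.4103  76.3824  31.9607]
pos [0.4658 0.2579 0.096 ] 
 [[-0.0478  0.9986  0.0234]
 [ 0.9052  0.0532 -0.4215]
 [-0.4222  0.0011 -0.9065]]
F [ 0.002   0.0556 -4.5105] T [ 0.4767  0.004  -0.0024] sd [0.024  0.0308 0.0247]
je [  0.4839 -53.2084 -19.2175  -1.3591   0.8753   0.0079] [0.3857 0.2954 0.0326 0.0286 0.0243 0.0292] 0.03622348120827234
```

move_arm:
  plan:
    - [0,0,0,0.7,0,1.5,-1]
    - [0,0,0,1.7,0,3.6,-1]
    - [0,0,0,2.6,0,5.6,-1]
    - [0,0,0,3.1,0,6.6,-1]
    - [0,0,0,3.25,0,6.95,-1]

```text
time_s: 13.95
position: [0.4654, 0.2581, 0.0182]
tool_rot: [[-0.049, 0.999, 0.022], [0.905, 0.054, -0.423], [-0.423, -0.001, -0.906]]
ft_force: [-0.2, 1.0, -4.1]
grip_width: 0.0361
gripper_force: 71.1
```

move_arm:
  plan:
    - [0,0,0,0,0,0,-1]
    - [0,0,0,0,0,0,0.4]
    - [0,0,0,0,0,0,0.4]
    - [0,0,0,0,0,0,0.4]
    - [0,0,0,0,0,0,0.4]

```text
time_s: 14.45
position: [0.4659, 0.2585, 0.0196]
tool_rot: [[-0.048, 0.999, 0.024], [0.905, 0.054, -0.422], [-0.422, 0.002, -0.906]]
ft_force: [-0.6, -1.2, 0.4]
grip_width: 0.0598
gripper_force: 0.0
```

move_arm:
  plan:
    - [0,0,0,0,0,-1,0.4]
    - [0,0,0,0,0,-4,0.4]
    - [0,0,0,0,0,-8,0.4]
    - [0,0,0,0,4.2,-8,0.4]
    - [0,0,0,0,8.4,-8,0.4]

```text
time_s: 14.95
position: [0.5486, 0.2981, 0.0942]
tool_rot: [[-0.049, 0.998, 0.027], [0.906, 0.056, -0.421], [-0.421, 0.004, -0.907]]
ft_force: [-0.3, 0.6, 0.3]
grip_width: 0.0596
gripper_force: 0.0
```

```bash
python3 - <<'E'
from h import *
np.set_printoptions(precision=4,suppress=True)
p=env.get_image('wrist');p=env.get_image('wrist'); save(p,'w5')
s=env.observe(); print(s["time_s"],np.array(s["q"]),np.array(s["position"]),s["grip_width"],np.array(s["tool_rot"]),s["ft_force"])
E
```

```text
15.05 [ 26.6501  42.4894  64.4016 -22.9507  83.9742  28.3535] [0.5515 0.2965 0.0922] 0.05991004162310336 [[-0.0455  0.9986  0.0259]
 [ 0.9056  0.0522 -0.4209]
 [-0.4217  0.0043 -0.9067]] [-1.4887 -0.4065 -0.1212]
```

View pics/w5.png

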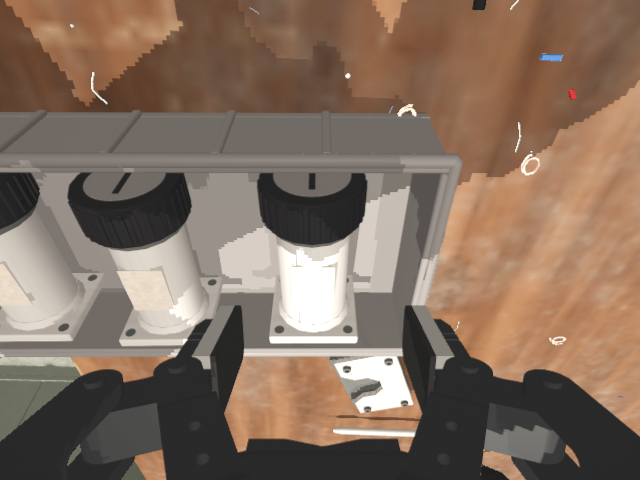

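move_arm:
  plan:
    - [0,0,0,0,-0.5,1,0.4]
    - [0,0,0,0,-0.7,4,0.4]
    - [0,0,0,0,-0.7,7,0.4]
    - [0,0,0,0,-0.7,8.2,0.4]
    - [0,0,0,0,-0.7,8.2,0.4]

```text
time_s: 15.55
position: [0.5419, 0.2612, 0.0166]
tool_rot: [[-0.049, 0.999, 0.021], [0.905, 0.053, -0.423], [-0.424, -0.002, -0.906]]
ft_force: [-0.9, 1.0, 0.3]
grip_width: 0.0596
gripper_force: 0.0
```

move_arm:
  plan:
    - [0,0,0,0,0,0,-0.3]
    - [0,0,0,0,0,0,-0.6]
    - [0,0,0,0,0,0,-1]
    - [0,0,0,0,0,0,-1]
    - [0,0,0,0,0,0,-1]

```text
time_s: 16.05
position: [0.5444, 0.2629, 0.0198]
tool_rot: [[-0.047, 0.998, 0.029], [0.906, 0.055, -0.42], [-0.421, 0.007, -0.907]]
ft_force: [3.1, 2.5, 6.1]
grip_width: 0.0365
gripper_force: 70.6
```

move_arm:
  plan:
    - [0,0,0,-0.6,0,-1.4,-1]
    - [0,0,0,-1.6,0,-3.4,-1]
    - [0,0,0,-2.6,0,-5.6,-1]
    - [0,0,0,-3.4,0,-7.2,-1]
    - [0,0,0,-3.4,0,-7.2,-1]

```text
time_s: 16.55
position: [0.5431, 0.2621, 0.1001]
tool_rot: [[-0.047, 0.999, 0.027], [0.906, 0.054, -0.42], [-0.421, 0.005, -0.907]]
ft_force: [1.4, -1.2, -4.2]
grip_width: 0.0363
gripper_force: 71.1
```

move_arm:
  plan:
    - [0,-8,0,0,0,0,-1]
    - [0,-16,0,0,0,0,-1]
    - [0,-18,0,0,0,0,-1]
    - [0,-18,0,0,0,0,-1]
    - [0,-18,0,0,0,0,-1]

```text
time_s: 17.05
position: [0.5426, 0.2611, 0.0968]
tool_rot: [[-0.039, 0.999, 0.037], [0.732, 0.054, -0.679], [-0.68, 0.0, -0.733]]
ft_force: [0.6, -0.4, -4.7]
grip_width: 0.0362
gripper_force: 71.2
```

move_arm:
  plan:
    - [0,6,0,0,0,0,-1]
    - [0,12,0,0,0,0,-1]
    - [0,18,0,0,0,0,-1]
    - [0,18,0,0,0,0,-1]
    - [0,18,0,0,0,0,-1]

```text
time_s: 17.55
position: [0.5427, 0.2604, 0.0977]
tool_rot: [[-0.047, 0.999, 0.024], [0.904, 0.052, -0.423], [-0.424, 0.001, -0.906]]
ft_force: [-0.6, 0.9, -4.6]
grip_width: 0.0361
gripper_force: 71.1
```

```bash
python3 meas.py
```

```text
17.9 q [ 24.2498  39.8249  69.4162 -23.5608  81.1056  26.9434]
pos [0.5424 0.2617 0.0965] 
 [[-0.0495  0.9985  0.0232]
 [ 0.9046  0.0547 -0.4227]
 [-0.4233  0.     -0.906 ]]
F [-0.3144  0.2079 -4.686 ] T [ 0.4574  0.0181 -0.0027] sd [0.0269 0.0236 0.0235]
je [ -0.5029 -60.686  -21.2268  -1.4627   0.7424  -0.0046] [0.4018 0.4727 0.0761 0.0255 0.0288 0.0197] 0.036106382087560895
```

move_arm:
  plan:
    - [0,8,0,0,0,0,-1]
    - [0,16,0,0,0,0,-1]
    - [0,18,0,0,0,0,-1]
    - [0,18,0,0,0,0,-1]
    - [0,18,0,0,0,0,-1]

```text
time_s: 18.45
position: [0.5425, 0.2612, 0.0967]
tool_rot: [[-0.054, 0.999, 0.007], [0.991, 0.054, -0.123], [-0.124, 0.0, -0.992]]
ft_force: [0.5, 0.6, -4.2]
grip_width: 0.0365
gripper_force: 71.6
```

move_arm:
  plan:
    - [0,-6,0,0,0,0,-1]
    - [0,-12,0,0,0,0,-1]
    - [0,-18,0,0,0,0,-1]
    - [0,-18,0,0,0,0,-1]
    - [0,-18,0,0,0,0,-1]

```text
time_s: 18.95
position: [0.5423, 0.2622, 0.0963]
tool_rot: [[-0.05, 0.998, 0.023], [0.906, 0.056, -0.42], [-0.421, -0.0, -0.907]]
ft_force: [0.0, -1.2, -4.0]
grip_width: 0.0365
gripper_force: 71.6
```

```bash
python3 meas.py
```

```text
19.3 q [ 24.1498  39.7343  69.4405 -23.5189  81.077   26.9217]
pos [0.5427 0.2609 0.0972] 
 [[-0.0478  0.9986  0.0235]
 [ 0.9053  0.0532 -0.4215]
 [-0.4222  0.0011 -0.9065]]
F [ 0.0258 -0.2162 -4.7351] T [ 0.4989  0.0336 -0.0039] sd [0.0313 0.0362 0.0312]
je [  0.5749 -59.5993 -21.0915  -1.4667   0.7597   0.0055] [0.475  0.3347 0.029  0.0277 0.0243 0.0245] 0.03650641453068768
```

```bash
cat > kin.py <<'E'
from h import *
from scipy.optimize import least_squares
E=lambda a,q:Ro.from_euler(a,q,degrees=True).as_matrix()
Z=np.array([0,0,1.])
def fk(q,P,s4=1):
    h,a2,L,a3,d,D=P
    A=E('z',q[0]);B=A@E('y',q[1]);C=A@E('y',q[1]+q[2]);W=C@E('z',s4*q[3]);T=W@E('y',q[4])
    el=A@(h*Z)+B@(a2*Z); w0=el+C@[a3,0,L]; w=w0+W@[0,d,0]
    return w+T@(D*Z), T@E('z',q[5]+90), [el,w0,w]
DATA=[([52.294,21.807,74.336,0,83.858,-12.336],[.236,.497,.231]),
([35.067,31.237,85.744,-21.512,77.701,39.271],[.3842,.3005,.1049]),
([19.954,14.862,73.318,-.039,91.727,20.296],[.4225,.2782,.2999]),
([30.8,30.08,90.69,-23.07,72.84,37.29],[.3905,.2576,.0935]),
([24.2,39.78,69.43,-23.54,81.09,26.93],[.5426,.2613,.0968]),
([27.08,34.46,81.02,-23.43,76.4,31.97],[.4656,.2583,.0956])]
def fit(s4):
    f=lambda P:np.concatenate([fk(q,P,s4)[0]-x for q,x in DATA])
    return least_squares(f,[.185,.41,.39,0,.117,.29])
PAR=None
def ik(p,R,q0,P,s4):
    lo=np.array([-178,-50.5,12.9,-81.2,10.2,-165]);hi=np.array([178,133,141.9,261.2,162.9,165])
    def f(q):
        x,M,_=fk(q,P,s4); return np.r_[(x-p)*10,Ro.from_matrix(M.T@R).as_rotvec()]
    return least_squares(f,np.clip(q0,lo+.1,hi-.1),bounds=(lo,hi),x_scale=50)
if __name__=="__main__":
    np.set_printoptions(precision=4,suppress=True)
    for s in (1,-1):
        r=fit(s); print(s,r.x,np.abs(r.fun).max()); print(fk(DATA[4][0],r.x,s)[1])
E
python3 kin.py; python3 - <<'E'
from h import *
np.set_printoptions(precision=4,suppress=True)
q=env.get_image("top")
for t in ("fork_seat","fork_mouth"):
    for o in env.outline_of(t,q)[:3]: m=np.argwhere(o["mask"])[:,::-1].astype(np.float32); print(t,o["conf"],o["bbox"],cv2.minAreaRect(m))
E
```

```text
1 [0.0662 0.5938 0.3267 0.1024 0.111  0.2226] 0.027126546841948457
[[-0.0487  0.9985  0.0233]
 [ 0.9049  0.054  -0.4221]
 [-0.4227  0.0005 -0.9062]]
-1 [-0.0742  0.4682  0.38    0.3183  0.1126 -0.2193] 0.018542896402407805
[[ 0.188   0.9352 -0.3002]
 [ 0.9499 -0.0954  0.2977]
 [ 0.2498 -0.3411 -0.9062]]
fork_seat 0.8 [293.4, 215.4, 39.7, 31.1] ((293.1277160644531, 215.77847290039062), (22.298946380615234, 34.89064025878906), 70.55996704101562)
fork_seat 0.63 [398.5, 248.6, 50.0, 31.6] ((398.3163757324219, 247.95469665527344), (33.93159103393555, 52.23312759399414), 85.42607879638672)
fork_mouth 0.86 [397.5, 247.5, 52.7, 34.6] ((398.637939453125, 247.6551971435547), (33.30124282836914, 51.1560173034668), 85.2363510131836)
fork_mouth 0.77 [292.4, 218.4, 37.4, 35.0] ((292.73193359375, 216.1030731201172), (23.405433654785156, 34.892765045166016), 68.96248626708984)
```

```bash
python3 - <<'E'
import re
s=open("kin.py").read()
s=s.replace("h,a2,L,a3,d,D=P","h,a2,L,a3,d,D,e=P").replace("w=w0+W@[0,d,0]","w=w0+W@[0,d,0]+A@[0,e,0]").replace(",.117,.29]",",.06,.29,.06]")
open("kin.py","w").write(s)
E
python3 kin.py
```

```text
1 [ 0.1301  0.5373  0.3509  0.1037 -0.0004  0.2571  0.1178] 0.0002175963939939629
[[-0.0487  0.9985  0.0233]
 [ 0.9049  0.054  -0.4221]
 [-0.4227  0.0005 -0.9062]]
-1 [-0.0955  0.4871  0.3719  0.3179  0.0755 -0.2309  0.0393] 0.018001474188195643
[[ 0.188   0.9352 -0.3002]
 [ 0.9499 -0.0954  0.2977]
 [ 0.2498 -0.3411 -0.9062]]
```

```bash
cat > fork.py <<'E'
from h import *
from scipy.optimize import minimize
np.set_printoptions(precision=4,suppress=True)
V=[]
for n in ("top","side"):
    p=env.get_image(n)
    for t in ("fork_seat","fork_mouth"):
        for o in env.outline_of(t,p)[:3]:
            c=at_z(p,o["bbox"][:2],.015)
            if abs(c[1]+.14)<.05: V.append((p,np.array(o["mask"]),n)); print(n,t,round(o["conf"],2),o["mask"].sum())
B=[(x,y,z) for x,z0 in((-.03,0),(-.02,.022)) for y in(-.062,.062) for z in {0:(0,.006),.022:(.022,)}[z0]]+[(.05,y,z) for y in(-.062,.062) for z in(0,.022)]
def mask(p,v):
    c,s=np.cos(v[2]),np.sin(v[2]); pts=[proj(p,(v[0]+c*x-s*y,v[1]+s*x+c*y,z)) for x,y,z in B]
    h=cv2.convexHull(np.array(pts,np.float32))*4; m=np.zeros((1920,2560),np.uint8); cv2.fillConvexPoly(m,np.round(h).astype(np.int32),1)
    return cv2.resize(m.astype(np.float32),(640,480),interpolation=cv2.INTER_AREA)
def cost(v,S): return sum(np.abs(mask(p,v)-m).sum()/m.sum() for p,m,_ in S)
for S in (V,[v for v in V if v[2]=="top"],[v for v in V if v[2]=="side"]):
    if S:
        r=minimize(cost,[.51,-.142,.08],args=(S,),method="Nelder-Mead",options=dict(initial_simplex=[[.51,-.142,.08],[.52,-.142,.08],[.51,-.132,.08],[.51,-.142,.15]],xatol=2e-4,fatol=1e-4))
        print(r.x[:2],np.degrees(r.x[2]),r.fun/len(S))
E
python3 fork.py
```

```text
top fork_seat 0.74 1695
top fork_mouth 0.88 1728
side fork_seat 0.77 2320
side fork_mouth 0.86 2340
[ 0.5164 -0.1432] 4.224087198570877 0.05350577202811108
[ 0.517  -0.1423] 4.782724851013714 0.048916562960914456
[ 0.5163 -0.144 ] 4.204039361898694 0.05056262433687003
```

```bash
cat > path.py <<'E'
from kin import *
np.set_printoptions(precision=3,suppress=True)
P=fit(1).x
def check(p0,R0,p1,R1,n,q):
    w=(Ro.from_matrix(R0).inv()*Ro.from_matrix(R1)).as_rotvec(); ok=[]
    for i in range(n+1):
        r=ik(p0+(p1-p0)*i/n,R0@Ro.from_rotvec(w*i/n).as_matrix(),q,P,1)
        ok.append((r.cost**.5,np.abs(r.x-q).max())); q=r.x
        if i%3==0 or i==n: print(i,q,"wrist",fk(q,P)[2][2],"res",round(r.cost**.5,4))
    print("max step deg",max(o[1] for o in ok[1:])); return q
E
python3 - <<'E'
from path import *
s=env.observe(); p0=np.array(s["position"]);R0=np.array(s["tool_rot"]);q=np.array(s["q"])
p1=p0+[0,0,.08]; q=check(p0,R0,p1,R0,2,q)
for a in (65,):
    R1=down(4.3,a); p2=np.array([.44,-.02+.011,.12]); qq=check(p1,R0,p2,R1,14,q)
    check(p2,R1,p2-[0,0,.085],R1,3,qq)
plan(p1,R0,3,-1); print(); plan(p2,R1,14,-1,p1,R0)
E
```

```text
0 [ 24.198  39.767  69.438 -23.539  81.089  26.927] wrist [0.537 0.37  0.33 ] res 0.0
2 [ 24.198  35.386  63.803 -23.238  90.286  22.944] wrist [0.537 0.37  0.41 ] res 0.0
max step deg 4.6819831709178175
0 [ 24.198  35.386  63.803 -23.238  90.286  22.944] wrist [0.537 0.37  0.41 ] res 0.0
3 [11.851 26.819 77.838 -5.798 76.396  9.936] wrist [0.52  0.229 0.421] res 0.0
6 [ -3.674  22.669  88.487  14.188  71.359 -12.096] wrist [0.503 0.085 0.402] res 0.0
9 [-19.927  24.319  95.223  30.507  77.224 -35.109] wrist [ 0.487 -0.052  0.356] res 0.0
12 [-33.782  31.464  97.775  38.466  89.337 -52.25 ] wrist [ 0.47  -0.173  0.286] res 0.0
14 [-40.946  38.236  97.369  40.183  98.528 -60.128] wrist [ 0.457 -0.241  0.229] res 0.0
max step deg 8.05335234290387
0 [-40.946  38.236  97.369  40.183  98.528 -60.128] wrist [ 0.457 -0.241  0.229] res 0.0
3 [-40.946  47.458  98.898  39.651  90.273 -67.04 ] wrist [ 0.457 -0.241  0.144] res 0.0
max step deg 3.162406578648792
[[0.0, 0.0, 0.0, -1.13, 0.0, -2.42, -1], [0.0, 0.0, 0.0, -2.25, 0.0, -4.83, -1], [0.0, 0.0, 0.0, -3.38, 0.0, -7.25, -1]]

[[0.0, 6.4, -0.1, -1.54, -0.84, 1.17, -1], [0.1, 12.9, -0.2, -3.08, -1.67, 2.33, -1], [0.1, 19.3, -0.3, -4.62, -2.51, 3.5, -1], [0.1, 25.7, -0.4, -6.16, -3.34, 4.66, -1], [0.2, 32.1, -0.4, -7.7, -4.18, 5.83, -1]]
[[0.0, 6.4, -0.1, -1.92, -0.85, 0.17, -1], [0.1, 12.9, -0.2, -3.84, -1.7, 0.34, -1], [0.1, 19.3, -0.3, -5.76, -2.54, 0.52, -1], [0.1, 25.7, -0.4, -7.67, -3.39, 0.69, -1], [0.2, 32.1, -0.4, -9.59, -4.24, 0.86, -1]]
[[0.0, 6.4, -0.1, -1.71, -0.86, -0.87, -1], [0.1, 12.9, -0.2, -3.42, -1.73, -1.74, -1], [0.1, 19.3, -0.3, -5.13, -2.59, -2.61, -1], [0.1, 25.7, -0.4, -6.84, -3.45, -3.48, -1]]
```

move_arm:
  plan:
    - [0,0,0,-1.1,0,-2.4,-1]
    - [0,0,0,-2.2,0,-4.8,-1]
    - [0,0,0,-3.4,0,-7.2,-1]
    - [0,0,0,-3.4,0,-7.2,-1]

```text
time_s: 20.2
position: [0.5437, 0.2614, 0.1801]
tool_rot: [[-0.046, 0.999, 0.03], [0.906, 0.054, -0.42], [-0.421, 0.008, -0.907]]
ft_force: [0.5, -0.2, -4.9]
grip_width: 0.0364
gripper_force: 71.9
```

move_arm:
  plan:
    - [0,6.4,-0.1,-1.5,-0.8,1.2,-1]
    - [0.1,12.9,-0.2,-3.1,-1.7,2.3,-1]
    - [0.1,19.3,-0.3,-4.6,-2.5,3.5,-1]
    - [0.1,25.7,-0.4,-6.2,-3.3,4.7,-1]
    - [0.2,32.1,-0.4,-7.7,-4.2,5.8,-1]

```text
time_s: 20.7
position: [0.5047, 0.1637, 0.1553]
tool_rot: [[-0.058, 0.998, -0.012], [0.99, 0.059, 0.127], [0.127, -0.004, -0.992]]
ft_force: [0.3, -1.1, -4.9]
grip_width: 0.0362
gripper_force: 71.9
```

move_arm:
  plan:
    - [0,6.4,-0.1,-1.9,-0.8,0.2,-1]
    - [0.1,12.9,-0.2,-3.8,-1.7,0.3,-1]
    - [0.1,19.3,-0.3,-5.8,-2.5,0.5,-1]
    - [0.1,25.7,-0.4,-7.7,-3.4,0.7,-1]
    - [0.2,32.1,-0.4,-9.6,-4.2,0.9,-1]

```text
time_s: 21.2
position: [0.4686, 0.067, 0.135]
tool_rot: [[-0.048, 0.998, -0.046], [0.771, 0.066, 0.633], [0.635, -0.005, -0.773]]
ft_force: [0.3, -0.5, -5.2]
grip_width: 0.0361
gripper_force: 72.1
```

move_arm:
  plan:
    - [0,6.4,-0.1,-1.7,-0.9,-0.9,-1]
    - [0.1,12.9,-0.2,-3.4,-1.7,-1.7,-1]
    - [0.1,19.3,-0.3,-5.1,-2.6,-2.6,-1]
    - [0.1,25.7,-0.4,-6.8,-3.5,-3.5,-1]
    - [0.1,25.7,-0.4,-6.8,-3.5,-3.5,-1]

```text
time_s: 21.7
position: [0.4391, -0.0118, 0.1172]
tool_rot: [[-0.025, 0.998, -0.064], [0.421, 0.069, 0.905], [0.907, -0.005, -0.422]]
ft_force: [0.6, 1.5, -5.7]
grip_width: 0.0363
gripper_force: 72.3
```

```bash
python3 - <<'E'
from h import *
np.set_printoptions(precision=4,suppress=True)
p=env.get_image('side'); p=env.get_image('side'); save(p,'s6')
i=cv2.imread('pics/s6.png')[120:360,160:480]; cv2.imwrite('pics/s6c.png',cv2.resize(i,None,fx=2.4,fy=2.4,interpolation=cv2.INTER_CUBIC))
s=env.observe(); print(s["time_s"],np.array(s["q"]),np.array(s["position"]),s["grip_width"],np.array(s["tool_rot"]),s["ft_force"])
plan([.44,-.009,.050],down(4.3,65),3,-1)
E
```

```text
21.8 [-41.0729  38.2542  97.6047  40.0709  98.2061 -60.1519] [ 0.4393 -0.0094  0.1189] 0.03647533572341577 [[-0.0283  0.9974 -0.0661]
 [ 0.4241  0.0718  0.9028]
 [ 0.9052 -0.0025 -0.4251]] [-0.0825 -0.1739 -4.7051]
[[0.0, 0.1, -0.1, -2.08, 0.03, 0.99, -1], [0.1, 0.1, -0.1, -4.15, 0.06, 1.97, -1], [0.1, 0.2, -0.2, -6.23, 0.09, 2.96, -1]]
```

View pics/s6c.png

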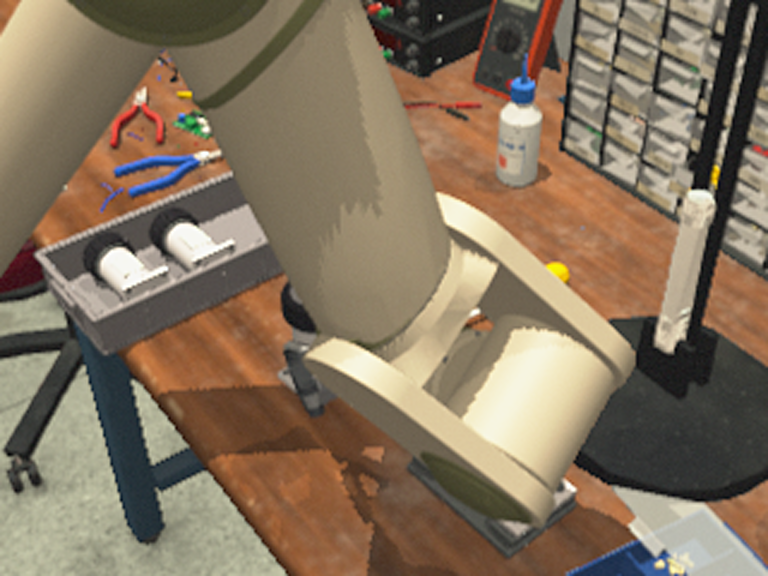

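move_arm:
  plan:
    - [0,0,0,-2.1,0,1.0,-1]
    - [0,0,0,-4.2,0,2.0,-1]
    - [0.1,0.2,-0.2,-6.2,0.1,2.9,-1]
    - [0.1,0.2,-0.2,-6.2,0.1,2.9,-1]

```text
time_s: 22.2
position: [0.4402, -0.0079, 0.0504]
tool_rot: [[-0.033, 0.997, -0.071], [0.42, 0.078, 0.904], [0.907, 0.0, -0.422]]
ft_force: [-0.3, 0.5, -3.8]
grip_width: 0.0365
gripper_force: 72.3
```

move_arm:
  plan:
    - [0,0,0,-0.27,0,0.13,-1]
    - [0,0,0,-0.54,0,0.25,-1]
    - [0,0,0,-0.72,0,0.34,-1]
    - [0,0,0,-0.9,0,0.42,-1]
    - [0,0,0,-0.9,0,0.42,-1]

```text
time_s: 22.7
position: [0.4405, -0.0091, 0.0418]
tool_rot: [[-0.035, 0.997, -0.068], [0.42, 0.077, 0.904], [0.907, 0.003, -0.421]]
ft_force: [0.1, 0.2, -4.7]
grip_width: 0.036
gripper_force: 72.3
```

```bash
python3 - <<'E'
from h import *
np.set_printoptions(precision=4,suppress=True)
p=env.get_image('wrist');p=env.get_image('wrist'); save(p,'w7')
s=env.observe(); print(s["time_s"],np.array(s["position"]),s["grip_width"],np.array(s["tool_rot"]),s["ft_force"])
E
```

```text
22.8 [ 0.4405 -0.0091  0.0418] 0.03615638710224227 [[-0.0346  0.9971 -0.0682]
 [ 0.4198  0.0765  0.9044]
 [ 0.907   0.0026 -0.4212]] [-0.2878  0.0245 -4.8298]
```

move_arm:
  plan:
    - [0,0,0,-0.09,0,0.04,-1]
    - [0,0,0,-0.18,0,0.08,-1]
    - [0,0,0,-0.27,0,0.13,-1]
    - [0,0,0,-0.36,0,0.17,-1]
    - [0,0,0,-0.36,0,0.17,-1]

```text
time_s: 23.3
position: [0.4405, -0.009, 0.0376]
tool_rot: [[-0.034, 0.997, -0.068], [0.42, 0.077, 0.904], [0.907, 0.002, -0.421]]
ft_force: [0.0, 0.7, -5.1]
grip_width: 0.0361
gripper_force: 72.3
```

move_arm:
  plan:
    - [0,0,0,-0.09,0,0.04,-1]
    - [0,0,0,-0.18,0,0.08,-1]
    - [0,0,0,-0.18,0,0.08,-1]

```text
time_s: 23.6
position: [0.4405, -0.009, 0.0368]
tool_rot: [[-0.035, 0.997, -0.068], [0.418, 0.076, 0.905], [0.908, 0.003, -0.419]]
ft_force: [-1.4, -3.6, 5.6]
grip_width: 0.0363
gripper_force: 73.1
```

move_arm:
  plan:
    - [0,0,0,0,0,0,-0.1]
    - [0,0,0,0,0,0,0.1]
    - [0,0,0,0,0,0,0.45]
    - [0,0,0,0,0,0,0.45]
    - [0,0,0,0,0,0,0.45]

```text
time_s: 24.1
position: [0.4405, -0.009, 0.0358]
tool_rot: [[-0.035, 0.997, -0.068], [0.42, 0.077, 0.904], [0.907, 0.002, -0.421]]
ft_force: [0.2, -0.2, 0.4]
grip_width: 0.0617
gripper_force: 0.0
```

move_arm:
  plan:
    - [0,0,0,0,0,-1,0.45]
    - [0,0,0,0,0,-4,0.45]
    - [0,0,0,0,0,-8,0.45]
    - [0,0,0,0,0,-12,0.45]
    - [0,0,0,0,0,-12,0.45]

```text
time_s: 24.6
position: [0.4498, -0.1223, 0.0875]
tool_rot: [[-0.037, 0.997, -0.063], [0.425, 0.073, 0.902], [0.905, 0.006, -0.426]]
ft_force: [0.6, -0.1, -0.2]
grip_width: 0.0618
gripper_force: 0.0
```

```bash
python3 - <<'E'
from path import *
p=env.get_image('wrist');p=env.get_image('wrist'); save(p,'w8')
s=env.observe(); print(s["time_s"],np.array(s["position"]),s["grip_width"],np.array(s["tool_rot"]),s["ft_force"])
C=np.array([.4405,-.020,0]); print([np.round(proj(p,C+[0,0,z])).tolist() for z in (0,.04,.096)], (p["cx"],p["cy"]))
for o in env.tip_of("choke_1_center",p)[:2]+env.outline_of("choke_1_center",p)[:2]: print(o["conf"],o.get("pixel"),o.get("bbox"))
# next: above the can, pointing down, tool y along world y? try yaw options
p0=np.array(s["position"]);R0=np.array(s["tool_rot"]);q=np.array(s["q"])
check(p0,R0,np.array([.40,-.12,.25]),down(4.3),10,q)
E
```

```text
24.7 [ 0.449 -0.118  0.086] 0.06192565368516904 [[-0.034  0.997 -0.067]
 [ 0.42   0.075  0.904]
 [ 0.907  0.003 -0.422]] [0.657 0.819 0.137]
[[320.0, 284.0], [320.0, 241.0], [320.0, 164.0]] (322.659799297356, 246.68330377382102)
0.9 [294.2, 93.8] None
0.94 None [294.8, 74.3, 49.0, 39.2]
0 [-48.598  45.299  87.046  34.45  104.479 -62.725] wrist [ 0.466 -0.351  0.195] res 0.0
3 [-46.56   31.652  89.838  26.99   96.066 -57.327] wrist [ 0.448 -0.302  0.316] res 0.0
6 [-42.422  19.596  91.002  17.539  88.99  -50.129] wrist [ 0.428 -0.232  0.416] res 0.0
9 [-35.81    9.991  91.244   5.017  82.983 -40.918] wrist [ 0.407 -0.149  0.489] res 0.0
10 [-33.025   7.451  91.272  -0.     81.278 -37.325] wrist [ 0.4   -0.12   0.507] res 0.0
max step deg 5.017356424326727
```

View pics/w8.png

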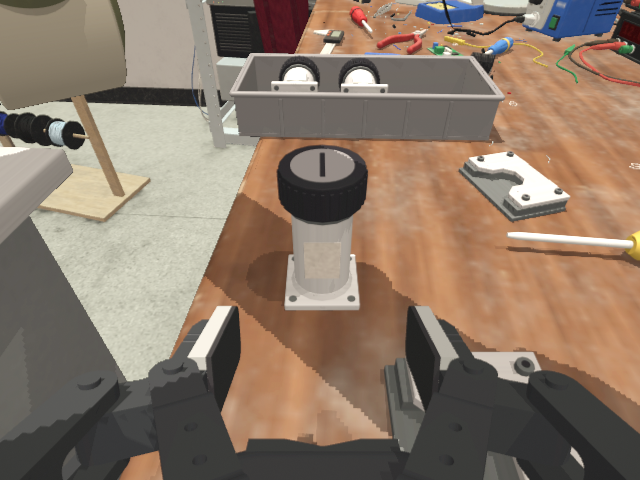

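```bash
python3 - <<'E'
from path import *
s=env.observe()
p0=np.array(s["position"]);R0=np.array(s["tool_rot"]);q=np.array(s["q"])
p1=np.array([.43,-.12,.25]);R1=down(94.3); p2=np.array([.4405,-.020,.17]); p3=np.array([.4405,-.020,.062])
q=check(p0,R0,p1,R1,15,q); q=check(p1,R1,p2,R1,3,q); q=check(p2,R1,p3,R1,4,q)
check(np.array([.5165,-.1432,.08]),R1,np.array([.42,-.15,.08]),R1,2,q)
plan(p1,R1,15,.7)
E
```

```text
0 [-48.496  45.331  87.159  34.456 104.467 -62.729] wrist [ 0.466 -0.35   0.194] res 0.0
3 [-44.063  39.268  83.312  25.704 105.648 -73.836] wrist [ 0.498 -0.319  0.27 ] res 0.0
6 [-39.826  32.746  81.399  17.327 103.95  -86.02 ] wrist [ 0.512 -0.274  0.344] res 0.0
9 [-35.979  25.723  81.541   9.857  99.283 -98.668] wrist [ 0.504 -0.221  0.411] res 0.0
12 [ -32.817   18.249   83.666    3.865   91.839 -111.551] wrist [ 0.476 -0.167  0.466] res 0.0
15 [ -30.838   10.464   87.499   -0.      82.037 -125.138] wrist [ 0.43  -0.12   0.507] res 0.0
max step deg 4.67479179646223
0 [ -30.838   10.464   87.499   -0.      82.037 -125.138] wrist [ 0.43  -0.12   0.507] res 0.0
3 [ -18.039   14.549   96.541   -0.      68.909 -112.339] wrist [ 0.441 -0.02   0.427] res 0.0
max step deg 4.399802397531218
0 [ -18.039   14.549   96.541   -0.      68.909 -112.339] wrist [ 0.441 -0.02   0.427] res 0.0
3 [ -18.039   21.288  103.306   -0.      55.406 -112.339] wrist [ 0.441 -0.02   0.346] res 0.0
4 [ -18.039   23.974  105.16    -0.      50.866 -112.339] wrist [ 0.441 -0.02   0.319] res 0.0
max step deg 4.5
[... 215 characters left out ...]
eg 7.187357221787025
[[3.4, -3.4, -5.3, 0.99, -0.12, -0.47, 0.7], [6.8, -6.8, -10.6, 1.97, -0.24, -0.94, 0.7], [10.1, -10.1, -15.8, 2.96, -0.37, -1.41, 0.7], [13.5, -13.5, -21.1, 3.95, -0.49, -1.88, 0.7], [16.9, -16.9, -26.4, 4.93, -0.61, -2.35, 0.7]]
[[3.4, -3.4, -5.3, 0.8, 0.12, -0.74, 0.7], [6.8, -6.8, -10.6, 1.61, 0.24, -1.48, 0.7], [10.1, -10.1, -15.8, 2.41, 0.36, -2.22, 0.7], [13.5, -13.5, -21.1, 3.21, 0.48, -2.96, 0.7], [16.9, -16.9, -26.4, 4.01, 0.6, -3.71, 0.7]]
[[3.4, -3.4, -5.3, 0.47, 0.16, -0.98, 0.7], [6.8, -6.8, -10.6, 0.95, 0.32, -1.96, 0.7], [10.1, -10.1, -15.8, 1.42, 0.48, -2.94, 0.7], [13.5, -13.5, -21.1, 1.9, 0.65, -3.91, 0.7], [16.9, -16.9, -26.4, 2.37, 0.81, -4.89, 0.7]]
```

move_arm:
  plan:
    - [3.4,-3.4,-5.3,1.0,-0.1,-0.5,0.7]
    - [6.8,-6.8,-10.6,2.0,-0.2,-0.9,0.7]
    - [10.1,-10.1,-15.8,3.0,-0.4,-1.4,0.7]
    - [13.5,-13.5,-21.1,3.9,-0.5,-1.9,0.7]
    - [16.9,-16.9,-26.4,4.9,-0.6,-2.4,0.7]

```text
time_s: 25.3
position: [0.4424, -0.1182, 0.1409]
tool_rot: [[-0.52, 0.813, -0.263], [0.511, 0.543, 0.667], [0.685, 0.212, -0.697]]
ft_force: [0.5, 0.5, -0.2]
grip_width: 0.0726
gripper_force: 0.0
```

move_arm:
  plan:
    - [3.4,-3.4,-5.3,0.8,0.1,-0.7,0.7]
    - [6.8,-6.8,-10.6,1.6,0.2,-1.5,0.7]
    - [10.1,-10.1,-15.8,2.4,0.4,-2.2,0.7]
    - [13.5,-13.5,-21.1,3.2,0.5,-3.0,0.7]
    - [16.9,-16.9,-26.4,4.0,0.6,-3.7,0.7]

```text
time_s: 25.8
position: [0.4362, -0.1191, 0.1953]
tool_rot: [[-0.885, 0.402, -0.235], [0.32, 0.891, 0.321], [0.338, 0.209, -0.918]]
ft_force: [-0.3, -0.6, 0.0]
grip_width: 0.0725
gripper_force: 0.0
```

move_arm:
  plan:
    - [3.4,-3.4,-5.3,0.5,0.2,-1.0,0.7]
    - [6.8,-6.8,-10.6,0.9,0.3,-2.0,0.7]
    - [10.1,-10.1,-15.8,1.4,0.5,-2.9,0.7]
    - [13.5,-13.5,-21.1,1.9,0.6,-3.9,0.7]
    - [16.9,-16.9,-26.4,2.4,0.8,-4.9,0.7]

```text
time_s: 26.3
position: [0.4296, -0.12, 0.2499]
tool_rot: [[-0.997, -0.081, 0.003], [-0.081, 0.997, -0.003], [-0.003, -0.004, -1.0]]
ft_force: [0.9, 0.1, 0.9]
grip_width: 0.0729
gripper_force: 0.0
```

```bash
python3 - <<'E'
from path import *
p=env.get_image('top'); s=env.observe(); print(s["time_s"],np.array(s["position"]),np.array(s["tool_rot"]))
plan([.4405,-.020,.17],down(94.3),4,.7)
E
```

```text
26.35 [ 0.429 -0.119  0.252] [[-0.996 -0.086  0.008]
 [-0.086  0.996 -0.007]
 [-0.008 -0.008 -1.   ]]
[[-0.1, 0.1, 0.2, -0.48, 2.46, 2.03, 0.7], [-0.2, 0.2, 0.3, -0.96, 4.93, 4.06, 0.7], [-0.3, 0.3, 0.5, -1.44, 7.39, 6.09, 0.7], [-0.4, 0.4, 0.7, -1.92, 9.86, 8.13, 0.7]]
```

move_arm:
  plan:
    - [0,0,0,-0.5,2.5,2.0,0.7]
    - [0,0,0,-0.9,4.9,4.0,0.7]
    - [0,0,0,-1.4,7.4,6.0,0.7]
    - [0,0,0,-1.85,9.85,8.0,0.7]
    - [0,0,0,-1.85,9.85,8.0,0.7]

```text
time_s: 26.85
position: [0.4393, -0.0186, 0.167]
tool_rot: [[-0.997, -0.078, -0.005], [-0.078, 0.997, 0.001], [0.005, 0.002, -1.0]]
ft_force: [0.0, 0.4, 0.5]
grip_width: 0.0723
gripper_force: 0.0
```

```bash
python3 - <<'E'
from path import *
for i in range(4): p=env.get_image('wrist')
s=env.observe(); print(s["time_s"],np.array(s["position"]),np.array(s["tool_rot"]))
plan([.4405,-.020,.062],down(94.3),4,.7)
o=env.outline_of("choke_1_center",p)[:2]; print([(x["conf"],x["bbox"]) for x in o],[np.round(proj(p,(.4405,-.02,z))) for z in (.04,.096)])
E
```

```text
27.05 [ 0.441 -0.022  0.17 ] [[-0.997 -0.075  0.002]
 [-0.075  0.997 -0.002]
 [-0.002 -0.002 -1.   ]]
[[-0.0, 0.0, -0.0, 0.03, 0.06, 2.7, 0.7], [-0.1, 0.1, -0.0, 0.05, 0.12, 5.41, 0.7], [-0.1, 0.1, -0.0, 0.08, 0.18, 8.11, 0.7], [-0.1, 0.1, -0.0, 0.1, 0.24, 10.82, 0.7]]
[] [array([327., 234.]), array([327., 259.])]
```

move_arm:
  plan:
    - [0,0,0,0.05,0.1,2.7,0.7]
    - [0,0,0,0.1,0.2,5.4,0.7]
    - [0,0,0,0.1,0.2,8.0,0.7]
    - [0,0,0,0.1,0.2,10.2,0.7]
    - [0,0,0,0.1,0.2,10.8,0.7]

```text
time_s: 27.6
position: [0.4398, -0.0204, 0.0607]
tool_rot: [[-0.997, -0.074, -0.0], [-0.074, 0.997, -0.001], [0.0, -0.001, -1.0]]
ft_force: [0.0, -0.5, 0.1]
grip_width: 0.0728
gripper_force: 0.0
```

move_arm:
  plan:
    - [0,0,0,0,0,0,0.5]
    - [0,0,0,0,0,0,0.2]
    - [0,0,0,0,0,0,-0.2]
    - [0,0,0,0,0,0,-0.6]
    - [0,0,0,0,0,0,-0.6]
  squeeze: 50

```text
time_s: 28.1
position: [0.441, -0.02, 0.0632]
tool_rot: [[-0.997, -0.076, 0.005], [-0.076, 0.997, -0.003], [-0.005, -0.003, -1.0]]
ft_force: [-0.7, 0.9, 6.5]
grip_width: 0.0488
gripper_force: 51.2
```

```bash
python3 - <<'E'
from path import *
for i in range(3): p=env.get_image('top')
s=env.observe(); print(s["time_s"],np.array(s["position"]),np.array(s["tool_rot"]),s["grip_width"],s["gripper_force"],s["ft_force"])
E
```

```text
28.25 [ 0.441 -0.02   0.063] [[-0.997 -0.076  0.005]
 [-0.076  0.997 -0.003]
 [-0.005 -0.003 -1.   ]] 0.04869151526418232 51.19079053401947 [-1.166  0.782  7.176]
```

move_arm:
  plan:
    - [0,0,0,0,0,-1,-0.6]
    - [0,0,0,0,0,-2.5,-0.6]
    - [0,0,0,0.3,-3.5,-2.5,-0.6]
    - [0,0,0,0.6,-7,-2.5,-0.6]
    - [0,0,0,0.9,-10.5,-2.5,-0.6]

```text
time_s: 28.75
position: [0.4391, -0.1264, 0.0879]
tool_rot: [[-0.997, -0.077, 0.003], [-0.077, 0.997, -0.002], [-0.002, -0.003, -1.0]]
ft_force: [0.9, -0.3, -4.7]
grip_width: 0.049
gripper_force: 53.6
```

move_arm:
  plan:
    - [0,0,0,0,-1.5,0,-0.6]
    - [0,0,0,0,-2.3,0,-0.6]
    - [0,0,0,0,-2.3,0,-0.6]
    - [0,0,0,0,-2.3,0,-0.6]

```text
time_s: 29.15
position: [0.4407, -0.1471, 0.0871]
tool_rot: [[-0.997, -0.076, 0.001], [-0.076, 0.997, -0.001], [-0.001, -0.001, -1.0]]
ft_force: [0.0, 0.2, -4.7]
grip_width: 0.0488
gripper_force: 53.8
```

```bash
python3 - <<'E'
from path import *
for i in range(3): p=env.get_image('top')
o=env.tip_of("choke_1_center",p)[:3]; print([(x["conf"],x["pixel"]) for x in o])
s=env.observe(); print(s["time_s"],np.array(s["position"]),np.array(s["tool_rot"]),s["grip_width"],s["gripper_force"],s["ft_force"])
plan([.4417,-.1488,.071],down(94.3),3,-.6)
E
python3 fork.py
```

```text
[(0.94, [232.2, 303.8]), (0.43, [484.9, 174.1])]
29.35 [ 0.441 -0.147  0.087] [[-0.997 -0.077  0.002]
 [-0.077  0.997 -0.002]
 [-0.002 -0.002 -1.   ]] 0.04889730826594625 53.79710376262665 [ 0.21   0.006 -4.624]
[[-0.0, 0.0, 0.0, -0.02, -0.05, 0.54, -0.6], [-0.1, 0.1, 0.1, -0.04, -0.1, 1.08, -0.6], [-0.1, 0.1, 0.1, -0.06, -0.15, 1.62, -0.6]]
top fork_seat 0.97 1465
top fork_mouth 0.88 1417
side fork_seat 0.84 1632
side fork_mouth 0.88 1738
[ 0.5178 -0.1436] 4.673865596176784 0.33960728461632805
[ 0.5178 -0.1436] 5.752693474129964 0.20977350842162815
[ 0.5175 -0.1458] 3.7243216611195313 0.45593922488802774
```

```bash
python3 - <<'E'
from h import *
np.set_printoptions(precision=4,suppress=True)
p=env.get_image('top'); print(at_z(p,[232.2,303.8],.029))
for o in env.outline_of("choke_1_center",p)[:3]: print(o["conf"],o["bbox"],at_z(p,o["bbox"][:2],.035))
p=env.get_image('wrist'); save(p,"w9")
import fork
for t in ("fork_seat","fork_mouth"):
    for o in env.outline_of(t,p)[:2]:
        m=np.array(o["mask"]); pm=fork.mask(p,[.5165,-.1432,np.radians(4.3)])>.5
        print(t,o["conf"],o["bbox"],m.sum(),(m&pm).sum())
        for r in range(0,480,12):
            a=np.where(m[r])[0]; b=np.where(pm[r])[0]
            if len(a) and len(b): print(r,a[0],a[-1],len(a),"pred",b[0],b[-1])
E
```

```text
[0.3938 0.261  0.029 ]
0.6 [227.1, 304.2, 45.1, 25.5] [0.3933 0.2723 0.035 ]
top fork_seat 0.62 1426
top fork_mouth 0.55 1468
side fork_seat 0.8 1723
side fork_mouth 0.79 1778
[ 0.517  -0.1445] 5.634823230731464 0.3246977302999131
[ 0.518  -0.1432] 6.641732684849035 0.20330398787981857
[ 0.5176 -0.1462] 2.4154550488547963 0.4170440475809647
fork_seat 0.6 [322.0, 419.7, 165.6, 49.4] 2850 2850
396 248 250 3 pred 219 426
408 244 401 32 pred 220 425
420 241 404 63 pred 221 424
432 244 400 106 pred 222 423
444 316 330 15 pred 223 422
fork_mouth 0.93 [323.1, 419.9, 163.5, 46.1] 2767 2767
396 248 398 5 pred 219 426
408 243 401 31 pred 220 425
420 241 404 61 pred 221 424
432 244 401 106 pred 222 423
444 319 330 12 pred 223 422
```

move_arm:
  plan:
    - [0,0,0,0,-0.1,0.6,-0.6]
    - [0,0,0,0,-0.15,1.2,-0.6]
    - [0,0,0,0,-0.15,1.6,-0.6]
    - [0,0,0,0,-0.15,1.6,-0.6]
    - [0,0,0,0,-0.15,1.6,-0.6]

```text
time_s: 30.7
position: [0.4411, -0.1497, 0.071]
tool_rot: [[-0.997, -0.076, 0.002], [-0.076, 0.997, -0.002], [-0.002, -0.002, -1.0]]
ft_force: [1.0, -0.3, -5.6]
grip_width: 0.0486
gripper_force: 53.8
```

```bash
cat > st.py <<'E'
from h import *
for i in range(2): p=env.get_image('top')
s=env.observe(); X=np.array(s["position"]); d=X[:2]-[.5165,-.1432]; c,n=np.cos(np.radians(4.3)),np.sin(np.radians(4.3))
print(s["time_s"],X.round(4),"fork x,y mm",(1000*np.array([c*d[0]+n*d[1],-n*d[0]+c*d[1]])).round(1),"yaw",np.degrees(np.arctan2(-s["tool_rot"][0][1],s["tool_rot"][1][1])).round(2),"z",np.round(s["tool_rot"],4)[:,2],"F",np.round(s["ft_force"],1),"T",np.round(s["wrist_torque"],2),round(s["grip_width"],4))
E
python3 st.py
```

```text
30.8 [ 0.4412 -0.1497  0.0713] fork x,y mm [-75.5  -0.9] yaw 4.34 z [ 0.0024 -0.0021 -1.    ] F [-0.4  0.4 -3.9] T [0.04 0.03 0.01] 0.0486
```

move_arm:
  plan:
    - [0,0,0,-1,0.1,0,-0.6]
    - [0,0,0,-2,0.1,0,-0.6]
    - [0,0,0,-2.8,0.1,0,-0.6]
    - [0,0,0,-3.3,0.1,0,-0.6]
    - [0,0,0,-3.3,0.1,0,-0.6]

```text
time_s: 31.3
position: [0.4747, -0.1462, 0.0711]
tool_rot: [[-0.997, -0.076, 0.003], [-0.076, 0.997, -0.002], [-0.002, -0.002, -1.0]]
ft_force: [0.0, 0.3, -4.3]
grip_width: 0.0488
gripper_force: 53.8
```

move_arm:
  plan:
    - [0,0,0,-0.3,0,0,-0.6]
    - [0,0,0,-0.6,0,0,-0.6]
    - [0,0,0,-0.9,0,0,-0.6]
    - [0,0,0,-1.2,0,0,-0.6]
    - [0,0,0,-1.2,0,0,-0.6]

```text
time_s: 31.8
position: [0.4863, -0.1453, 0.0713]
tool_rot: [[-0.997, -0.076, 0.002], [-0.076, 0.997, -0.002], [-0.002, -0.002, -1.0]]
ft_force: [-1.0, 0.5, -5.1]
grip_width: 0.0489
gripper_force: 53.8
```

```bash
python3 st.py
```

```text
31.9 [ 0.4859 -0.1453  0.0712] fork x,y mm [-30.7   0.2] yaw 4.35 z [ 0.0021 -0.002  -1.    ] F [-0.1  0.4 -4.6] T [-0.02 -0.04  0.  ] 0.0486
```

move_arm:
  plan:
    - [0,0,0,-0.3,0,0,-0.6]
    - [0,0,0,-0.6,0,0,-0.6]
    - [0,0,0,-0.9,0,0,-0.6]
    - [0,0,0,-1.2,0,0,-0.6]
    - [0,0,0,-1.2,0,0,-0.6]

```text
time_s: 32.4
position: [0.4983, -0.1444, 0.0712]
tool_rot: [[-0.997, -0.076, 0.002], [-0.076, 0.997, -0.002], [-0.002, -0.002, -1.0]]
ft_force: [-0.0, 0.1, -4.9]
grip_width: 0.0489
gripper_force: 53.9
```

```bash
python3 st.py
```

```text
32.5 [ 0.4979 -0.1443  0.0712] fork x,y mm [-18.7   0.3] yaw 4.35 z [ 0.0019 -0.0019 -1.    ] F [ 0.7  0.5 -5.1] T [ 0.01 -0.05 -0.01] 0.0487
```

move_arm:
  plan:
    - [0,0,0,-0.4,0,0,-0.6]
    - [0,0,0,-0.8,0,0,-0.6]
    - [0,0,0,-1.2,0,0,-0.6]
    - [0,0,0,-1.4,0,0,-0.6]
    - [0,0,0,-1.4,0,0,-0.6]

```text
time_s: 33.0
position: [0.5124, -0.1437, 0.0713]
tool_rot: [[-0.997, -0.076, 0.003], [-0.076, 0.997, -0.003], [-0.003, -0.003, -1.0]]
ft_force: [0.4, -2.7, -6.2]
grip_width: 0.0488
gripper_force: 53.5
```

move_arm:
  plan:
    - [0,0,0,-0.15,0,0,-0.6]
    - [0,0,0,-0.3,0,0,-0.6]
    - [0,0,0,-0.4,0,0,-0.6]
    - [0,0,0,-0.4,0,0,-0.6]

```text
time_s: 33.4
position: [0.5159, -0.1433, 0.0713]
tool_rot: [[-0.997, -0.076, 0.002], [-0.076, 0.997, -0.003], [-0.002, -0.003, -1.0]]
ft_force: [-2.1, -4.7, -4.0]
grip_width: 0.0487
gripper_force: 53.5
```

```bash
python3 st.py
```

```text
33.5 [ 0.5159 -0.1433  0.0714] fork x,y mm [-0.6 -0.1] yaw 4.35 z [ 0.0021 -0.0026 -1.    ] F [-2.  -3.7 -5.6] T [-1.1   0.42  0.02] 0.049
```

move_arm:
  plan:
    - [0,0,0,0,-0.1,0,-0.6]
    - [0,0,0,0,-0.2,0,-0.6]
    - [0,0,0,-0.1,-0.2,0,-0.6]
    - [0,0,0,-0.2,-0.2,0,-0.6]
    - [0,0,0,-0.2,-0.2,0,-0.6]

```text
time_s: 34.0
position: [0.5182, -0.1447, 0.0713]
tool_rot: [[-0.997, -0.076, 0.002], [-0.076, 0.997, -0.002], [-0.002, -0.002, -1.0]]
ft_force: [-0.2, 1.1, -5.1]
grip_width: 0.0487
gripper_force: 53.6
```

```bash
python3 st.py
```

```text
34.1 [ 0.518  -0.1447  0.0713] fork x,y mm [ 1.4 -1.7] yaw 4.35 z [ 0.0022 -0.0018 -1.    ] F [-0.1  1.3 -4.4] T [ 0.01  0.01 -0.01] 0.0487
```

move_arm:
  plan:
    - [0,0,0,-0.1,0,0,-0.6]
    - [0,0,0,-0.2,0,0,-0.6]
    - [0,0,0,-0.2,0,0,-0.6]

```text
time_s: 34.4
position: [0.5201, -0.1447, 0.0713]
tool_rot: [[-0.997, -0.076, 0.002], [-0.076, 0.997, -0.002], [-0.002, -0.002, -1.0]]
ft_force: [0.7, -0.1, -4.4]
grip_width: 0.0489
gripper_force: 53.6
```

move_arm:
  plan:
    - [0,0,0,-0.1,0,0,-0.6]
    - [0,0,0,-0.2,0,0,-0.6]
    - [0,0,0,-0.2,0,0,-0.6]

```text
time_s: 34.7
position: [0.5216, -0.1446, 0.0713]
tool_rot: [[-0.997, -0.076, 0.001], [-0.076, 0.997, -0.002], [-0.001, -0.002, -1.0]]
ft_force: [-3.1, -1.0, -2.6]
grip_width: 0.0491
gripper_force: 53.7
```

```bash
python3 st.py
```

```text
34.8 [ 0.5216 -0.1446  0.0713] fork x,y mm [ 5.  -1.8] yaw 4.35 z [ 0.0013 -0.002  -1.    ] F [-3.5 -1.  -1.7] T [-0.17  0.72 -0.01] 0.0488
```

move_arm:
  plan:
    - [0,0,0,0.1,0,0,-0.6]
    - [0,0,0,0.15,0,0.05,-0.6]
    - [0,0,0,0.15,0,0.12,-0.6]
    - [0,0,0,0.15,0,0.2,-0.6]
    - [0,0,0,0.15,0,0.2,-0.6]

```text
time_s: 35.3
position: [0.5207, -0.1447, 0.0696]
tool_rot: [[-0.997, -0.076, 0.003], [-0.076, 0.997, -0.002], [-0.003, -0.002, -1.0]]
ft_force: [-2.9, 0.1, 0.3]
grip_width: 0.0487
gripper_force: 54.2
```

```bash
python3 st.py
```

```text
35.4 [ 0.5206 -0.1447  0.0696] fork x,y mm [ 4.  -1.8] yaw 4.35 z [ 0.0027 -0.0022 -1.    ] F [-2.8  0.6  1.2] T [-0.06  0.43 -0.03] 0.0487
```

move_arm:
  plan:
    - [0,0,0,0,0,0,0.15]
    - [0,0,0,0,0,0,0.3]
    - [0,0,0,0,0,0,0.7]
    - [0,0,0,0,0,0,0.7]
    - [0,0,0,0,0,0,0.7]

```text
time_s: 35.9
position: [0.5207, -0.1447, 0.0694]
tool_rot: [[-0.997, -0.076, 0.003], [-0.076, 0.997, -0.002], [-0.002, -0.002, -1.0]]
ft_force: [-0.1, -0.1, 0.1]
grip_width: 0.0727
gripper_force: 0.0
```

move_arm:
  plan:
    - [0,0,0,0,0,-1,0.7]
    - [0,0,0,0,0,-4,0.7]
    - [0,0,0,0,0,-8,0.7]
    - [0,0,0,3,0,-12,0.7]
    - [0,0,0,7,0,-14,0.7]

```text
time_s: 36.4
position: [0.451, -0.1502, 0.2127]
tool_rot: [[-0.997, -0.077, 0.007], [-0.077, 0.997, -0.005], [-0.007, -0.006, -1.0]]
ft_force: [0.3, -1.3, -0.5]
grip_width: 0.0727
gripper_force: 0.0
```

move_arm:
  plan:
    - [0,0,0,2,8,-3,0.7]
    - [0,0,0,2,13,-3,0.7]
    - [0,0,0,2,18,-3,0.7]
    - [0,0,0,2,18,-3,0.7]
    - [0,0,0,2,18,-3,0.7]

```text
time_s: 36.9
position: [0.4158, 0.0315, 0.24]
tool_rot: [[-0.997, -0.08, 0.004], [-0.08, 0.997, -0.002], [-0.004, -0.002, -1.0]]
ft_force: [-0.3, -0.3, -0.4]
grip_width: 0.0725
gripper_force: 0.0
```

```bash
python3 st.py; python3 - <<'E'
from h import *
np.set_printoptions(precision=4,suppress=True)
for n in ("top","side"):
    p=env.get_image(n); save(p,n+"F")
    for z,t in((0.,"foot"),(.096+.006,"captop")): print(n,t,np.round(proj(p,(.519,-.1447,z+(.006 if t=="foot" else 0))),1))
    for o in env.tip_of("choke_1_center",p)[:4]: print(n,"tip",round(o["conf"],2),np.round(o["pixel"],1),at_z(p,o["pixel"],.046)[:2])
    for o in env.outline_of("choke_1_center",p)[:4]: print(n,"out",round(o["conf"],2),np.round(o["bbox"],1))
    # dark cap pixels near the fork
    g=cv2.cvtColor(np.asarray(p["color"]),cv2.COLOR_RGB2GRAY); a=np.round(proj(p,(.519,-.1447,.091))).astype(int)
    w=g[a[1]-40:a[1]+40,a[0]-40:a[0]+40]; k,lab,stt,cen=cv2.connectedComponentsWithStats((w<60).astype(np.uint8)); l=[(stt[i].tolist(),cen[i]+a-40) for i in range(1,k) if stt[i][4]>60]; print(n,"capmid pred",a,l)
E
```

```text
37.0 [0.4167 0.0287 0.2394] fork x,y mm [-86.6 178.9] yaw 4.45 z [ 0.0034 -0.0025 -1.    ] F [-0.1  0.1 -0.1] T [-0.05 -0.02  0.05] 0.0727
top foot [399.7 251.3]
top captop [406.7 249.9]
top tip 0.62 [232.  306.1] [0.3895 0.2591]
top out 0.75 [228.1 306.1  41.2  25.1]
top capmid pred [406 250] [([21, 0, 46, 8, 237], array([409.4641, 212.5316]))]
side foot [362.  322.7]
side captop [364.5 289.5]
side tip 0.74 [345.7 326.7] [ 0.4653 -0.1584]
side tip 0.67 [211.2 238.5] [0.3725 0.2336]
side out 0.56 [212.4 231.8  42.3  26.9]
side capmid pred [364 294] [([61, 26, 19, 36, 246], array([396.6138, 297.1098])), ([26, 29, 26, 24, 270], array([362.2481, 298.2333]))]
```

```bash
python3 -c "
from rig import env
print(env.close_job())"
```

```text
the job is handed in; nothing more can be done
None
```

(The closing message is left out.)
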